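# Stack the flat graters on the trivet under the folded-down flap

## Robot

A 6-joint arm with a two-finger parallel gripper is mounted at the origin on the work surface. World frame = base frame: x ahead of the robot, y to its left, z up, the work surface at z = 0. Lengths are in m, angles in rad, forces in N, time in s.
With the tool pointing down it reaches from about 0.35 to 0.775 m from the base axis. Payload 7.3 kg.
Tool frame: the origin (TCP) lies on the centre line of the jaws, within the pads' length; the fingertips stand 14 mm ahead of it and the grasp point (between the pads) lies 5 mm behind it; z points along the fingers, y is the direction in which the jaws open and shut (so a half turn about z gives the same grasp; the last joint's range is limited). The gripper opens to 92 mm and grips with 3 to 60 N. Pads are 19 mm wide; open, the fingers measure 130 mm over their backs; the gripper's body (75 mm by 190 mm) begins 47 mm behind the grasp point.
Start: joints at [-1.391, 0.342, 1.524, -0, 1.275, -0.146], TCP at [0.168, -0.497, 0.241] pointing down, gripper open.
Joint ranges: [-2.53, 2.53], [-0.77, 2.02], [0.04, 2.7], [-1, 4.14], [0.28, 2.66], [-3.11, 3.11]. Speed limits (rad/s): [2.57, 2.57, 3.14, 3.14, 3.14, 3.14].

## Interface

Orientations are given as a unit quaternion [x, y, z, w].
In Python, from rig import ctrl gives the robot as it stands.
- The arm moves only by the tool apply_moves, never from a script. Its argument "motion" is a list that holds one entry, the list of rows, each a list of 7 numbers: the shift along the tool's x, y, z in m, then the turn, a rotation vector about the tool's x, y, z in rad, then the closure, from -1 (fully open) to 1 (shut). In form: [[[tx, ty, tz, wx, wy, wz, fingers], ...]]. A call has 1 to 5 rows; each row is the pose to reach, as a shift and turn from the pose commanded when the call began, along the tool's axes at that moment; what a row does not reach only later rows make up. A row lasts 1/8 s, in which the tool goes at most 62.5 mm and 10.7 degrees, less where a joint would pass 70% of its speed; a pose out of reach is approached as far as the arm can. A call with a gripper value outside its range is refused whole. The fingers move at their own pace and stop on an object; "newtons" is the grip in N (left out, the last holds). Time passes only in rows, so rows that repeat a pose let the fingers close. It gives the time, the measured TCP pose, the force and the opening at its end, in the units of the state.
- ctrl.sense(): the state, without advancing time (a new reading comes with each control period).
- ctrl.snapshot(name): name is "scene" or "top" or "wrist"; returns a dict with "pixels" (480x640x3 uint8, red, green, blue), "fx", "fy", "cx", "cy" (pixels), "rvec" (rotation vector, rad) and "tvec" (3), from world to camera coordinates, as OpenCV has them; the wrist camera has in their place "hand_eye" (4x4, takes a point from camera to tool coordinates, whose origin is the TCP and whose axes are the flange's). Camera axes: x right, y down, z forward; pixel columns grow to the right and rows downward; lengths in m; the calibration is good to about 2 mm. A picture is of the moment at which its call begins: read the wrist's pose just before it. There is no depth.
- ctrl.job_done(): hands the job in, once; it reports no verdict.
The state is a dict: "clock": time; "joints": joint angles; "dq": joint speeds; "joint_torque": joint torques, N m; "tcp_pos": TCP position; "tool_rot": TCP orientation; "contact_force": force on the tool from outside, world axes, zero at the start; "torque": the same for the moment, N m; "opening": opening from 0.0 (shut) to 1.0 (fully open).
Only numpy, scipy, OpenCV 4.12 (cv2) and the standard library are available. Lean on these libraries where they do the work, as an engineer would, in place of code of your own. Each camera call takes 0.05 s, during which the arm holds its last target. There are 200 camera calls.

## Task

Put the two flat steel graters that lie on the low wooden board onto the long grater on the trivet under the flap, one at a time: first the middle-length one, then the short broad one on top. Each is too thin to pick up where it lies, so slide it toward you until its end juts well out over the board's front edge, and only then grip that end, lift it and lay it gently, centred and in line, on the pile. Let go of each, do not lift the flap, and leave the long grater, the cups, the jar and the tongs where they are.

Things in the scene. Friction and masses are not known exactly. Their poses are not given: they have to be found in the camera images.
- patla: Low dark wooden board fixed on the counter, 240 mm (its x) by 300 mm (its y), flat top 70 mm above the counter. Origin under its centre at counter height; its -x side is the front edge, toward the robot (at x = -120 mm). 50 mm of free space under the overhanging 20 mm thick top at the front: the two cleats below it stand 20 mm back from the front edge.
- middle_grater_center (a point): Centre of the middle-length flat steel grater with round teeth: 170 mm long (x), 56 mm wide (y), 4 mm thick (z), about 80 g. It lies flat on the wooden board with its length roughly across the front edge; its -x end, with a hanging hole, is nearest the front edge. The centre lies half-way up its thickness. Smooth steel on polished wood: it slides along under shut fingertips pressed on it with 3 to 8 N.
- short_grater_center (a point): Centre of the short broad flat steel slicer-grater with cross slots: 150 mm long (x), 66 mm wide (y), 4 mm thick (z), about 80 g. It lies on the same board beside the other; which one is left or right varies. Its -x end is nearest the front edge.
- long_grater_center (a point): Centre of the long narrow flat steel grater, 190 mm long (x), 46 mm wide (y), 4 mm thick, loose, lying on the trivet under the flap: the bottom of the pile. Its +x points inward below the flap; its -x end juts out 39 to 57 mm from below the flap's free edge. The other graters are laid on it with the same centre, length along its length.
- trivet: Fixed slatted wooden trivet, 84 mm (x, along the pile) by 150 mm (y), 28 mm high; origin under its centre at counter height. The ends of the graters overhang it.
- shelf: Steel wall shelf on the left of the robot; origin at counter height under the hinge line of its flap, x points to the wall (away from the free edge), y along the hinge. The shelf is 340 mm along y and reaches 300 mm back from the hinge line, the flap 320 mm along y; the flat top of both is 190 mm above the counter, with tins up to 155 mm high standing on the shelf behind the hinge.
- flap (a joint): Angle of the hinged steel flap, 0 = folded down level (where it rests on its stays and must stay), grows as its free edge is lifted. The level flap reaches 232 mm from the hinge line, its free edge at x = -232 mm of the shelf; its lip hangs down to 174 mm above the counter. Two cups stand on it.
- cup_a: Short steel cup, 68 mm across, 52 mm high, standing on the flap; origin under its centre.
- cup_b: Second such cup on the flap; origin under its centre.
- cup_c: Third such cup, on the counter beyond the trivet; origin under its centre.
- sugar_jar: Green ceramic sugar jar with lid, 104 mm across, 141 mm high, on the counter between board and shelf, farther from the robot; origin under its centre.
- tongs: Stainless tongs, 205 mm long, lying on a small 18 mm high wooden rest close to the robot; origin under the middle.

How it is judged:
On the way, in this order (a step that is already met when the one before it is completed fails the run):
1. the middle grater lies on the board with its end jutting at least 25 mm out over the front edge (x of middle_grater_center in the frame of patla between -0.12 and -0.06 m and z of middle_grater_center in the frame of patla between 0.069 and 0.076 m and angle between middle_grater_center's own z axis and vertical below 0.06 rad), for 0.1 s.
2. the middle grater lies on the long one, let go (horizontal distance between middle_grater_center and long_grater_center below 0.015 m and angle between the x axis of middle_grater_center and the x axis of long_grater_center, either way round below 0.14 rad and angle between middle_grater_center's own z axis and vertical below 0.05 rad and z of middle_grater_center in the frame of long_grater_center between 0.002 and 0.0065 m and contact force between the fingers and middle_grater below 0.05 N), for 0.2 s.
3. the short grater lies on the board with its end jutting at least 25 mm out over the front edge (x of short_grater_center in the frame of patla between -0.12 and -0.07 m and z of short_grater_center in the frame of patla between 0.069 and 0.076 m and angle between short_grater_center's own z axis and vertical below 0.06 rad), for 0.1 s.
At the end, for the whole second after the job is handed in: Middle grater flat on the long one, short one flat on the middle one, each centred within 15 mm of the long grater's centre and within 8 degrees of its direction; the long grater flat and within 20 mm of its start; flap level; all let go and at rest (horizontal distance between each of middle_grater_center, short_grater_center and long_grater_center below 0.015 m and angle between the x axis of each of middle_grater_center, short_grater_center and the x axis of long_grater_center, either way round below 0.14 rad and angle between each of middle_grater_center, short_grater_center, long_grater_center's own z axis and vertical below 0.05 rad and z of middle_grater_center in the frame of long_grater_center between 0.002 and 0.0065 m and z of short_grater_center in the frame of long_grater_center between 0.006 and 0.0105 m and distance of long_grater_center from where it was at the start of the episode below 0.02 m and linear speed of each of middle_grater, short_grater, long_grater below 0.02 m/s and value of joint flap below 0.05 rad); the robot touches nothing.
It fails at once if a grater is dropped: it falls free, faster than 0.5 m/s ((contact force between middle_grater and anything else below 0.02 N and linear speed of middle_grater above 0.5 m/s) or (contact force between short_grater and anything else below 0.02 N and linear speed of short_grater above 0.5 m/s)).
It fails at once if the flap is lifted by more than 0.1 rad (value of joint flap above 0.1 rad).
It fails at once if a cup, the jar or the tongs are moved by more than 25 mm (distance of any of cup_a, cup_b, cup_c, sugar_jar, tongs from where it was at the start of the episode above 0.025 m).
It also fails if it takes over 72 s, if anything falls off the work surface, if the arm or the gripper's body presses on something with over 40 N, if the wrist force passes 120 N, or if a joint passes its speed limit or range.

## Working session

There is one attempt and no reset: what is moved stays moved. The work goes in short steps, Python scripts to look and compute and a tool call to move; the robot and the scene stay as the last step left them, time stands still between calls to the robot, and variables do not carry over. Pictures are saved under pics/ and viewed, about 8 in all and at most 12, crops included, and the job is handed in when it is done.

Besides the shell and the picture viewer there is one more tool, called after ">>>" as a command line: name --argument value ..., lists and objects as JSON in quotes. apply_moves: Moves the arm, as the interface text tells. Its arguments: {"type":"object","properties":{"motion":{"type":"array","items":{"type":"array","items":{"type":"array","items":{"type":"number"}}}},"newtons":{"type":"number"}},"required":["motion"]}

```bash
mkdir -p pics; ls; cat > h.py <<'E'
import numpy as np, cv2
from scipy.spatial.transform import Rotation as R
from rig import ctrl
def snap(n,f=None):
    s=ctrl.sense(); d=ctrl.snapshot(n); 
    if f: cv2.imwrite('pics/'+f,d['pixels'][:,:,::-1])
    K=np.array([[d['fx'],0,d['cx']],[0,d['fy'],d['cy']],[0,0,1]])
    if 'rvec' in d:
        A=cv2.Rodrigues(np.array(d['rvec'],float))[0]; t=np.array(d['tvec'],float).ravel()
        Rw=A.T; c=-A.T@t
    else:
        H=np.array(d['hand_eye']); Rt=R.from_quat(s['tool_rot']).as_matrix()
        Rw=Rt@H[:3,:3]; c=Rt@H[:3,3]+np.array(s['tcp_pos'])
    return d['pixels'],K,Rw,c
def ray(K,Rw,c,uv,z):
    uv=np.atleast_2d(uv).astype(float); r=(Rw@np.linalg.inv(K)@np.c_[uv,np.ones(len(uv))].T).T
    return c+r*((z-c[2])/r[:,2])[:,None]
def proj(K,Rw,c,P):
    q=(K@Rw.T@(np.atleast_2d(P)-c).T).T; return q[:,:2]/q[:,2:]
E
python3 - <<'E'
from h import *
for n in ['scene','top']:
    p,K,Rw,c=snap(n,n+'0.png'); print(n,K[0,0],c.round(3),Rw[:,2].round(2),Rw[:,0].round(2))
s=ctrl.sense(); print({k:np.round(v,3) for k,v in s.items()})
E
```

```text
pics
scene 501.574704719532 [ 0.809 -0.184  1.017] [-0.25  0.35 -0.91] [ 0.83  0.56 -0.01]
top 486.79703419289234 [0.452 0.145 1.167] [ 0.12  0.02 -0.99] [ 0.03 -1.   -0.01]
{'clock': np.float64(0.1), 'joints': array([-1.391,  0.343,  1.525, -0.   ,  1.275, -0.146]), 'dq': array([ 0.001, -0.001, -0.003,  0.001, -0.001,  0.001]), 'joint_torque': array([ 1.000e-03, -4.320e+01, -2.447e+01,  7.200e-02,  5.300e-02,
       -0.000e+00]), 'tcp_pos': array([ 0.168, -0.497,  0.24 ]), 'tool_rot': array([ 0.987,  0.162, -0.   , -0.001]), 'contact_force': array([-0.507, -0.732,  0.706]), 'torque': array([ 0.001,  0.013, -0.035]), 'opening': np.float64(0.997)}
```

View pics/scene0.png

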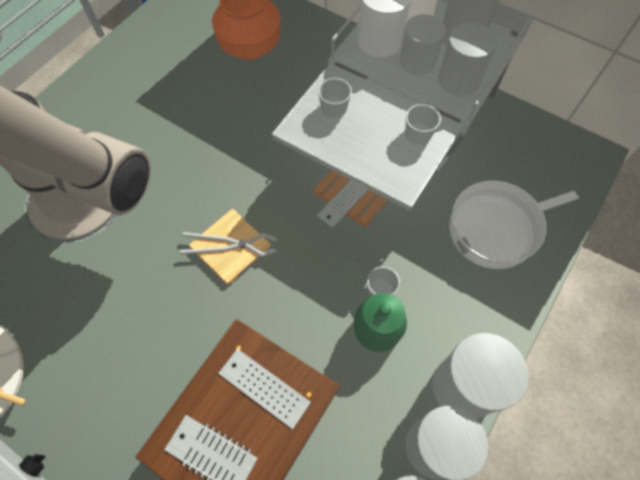

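View pics/top0.png

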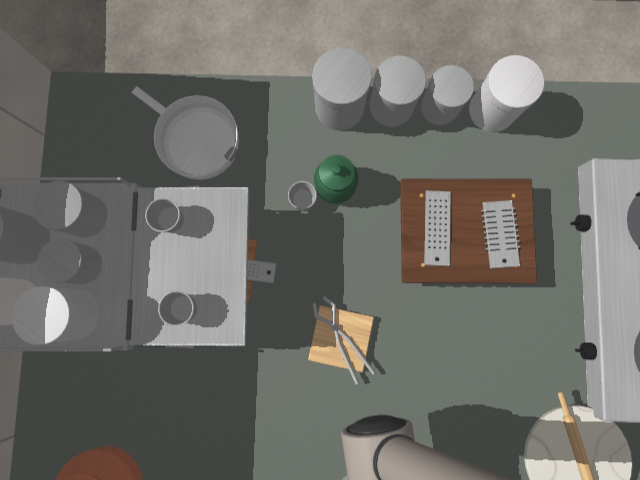

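The top view shows the board at px (402–536, 180–282). The middle grater (round teeth) is at (437,228) and the short one (slots) at (501,234). The long grater's end sticks out right of the flap edge at (262,271). The tongs are at (343,340), the jar at (336,178) and cup_c at (302,195).

```bash
cat >> h.py <<'E'
def rect(mask):
    mask=cv2.morphologyEx(mask.astype(np.uint8)*255,cv2.MORPH_CLOSE,np.ones((7,7)))
    cs=[x for x in cv2.findContours(mask,cv2.RETR_EXTERNAL,cv2.CHAIN_APPROX_NONE)[0]]
    return max(cs,key=cv2.contourArea)[:,0,:]
def wrect(pts):
    P=pts[:,:2]; (c,s,a)=cv2.minAreaRect((P*1000).astype(np.float32)); b=cv2.boxPoints((c,s,a))
    e=[b[1]-b[0],b[2]-b[1]]; l=max(e,key=np.linalg.norm)
    return np.array(c).round(1),np.round(s,1),np.degrees(np.arctan2(l[1],l[0])).round(2)
E
python3 - <<'E'
from h import *
for n in ['top','scene']:
    p,K,Rw,c=snap(n); hsv=cv2.cvtColor(p,cv2.COLOR_RGB2HSV); h,s,v=[hsv[:,:,i].astype(int) for i in range(3)]
    print(n)
    boxes={'mid':(412,462,183,275),'short':(478,526,190,275)} if n=='top' else {'mid':(215,315,340,432),'short':(150,262,405,480)}
    for k,(u0,u1,v0,v1) in boxes.items():
        m=np.zeros(s.shape,bool); m[v0:v1,u0:u1]=((s<60)&(v>110))[v0:v1,u0:u1]
        q=rect(m); print(k,len(q),*wrect(ray(K,Rw,c,q,.074)))
    m=np.zeros(s.shape,bool)
    u0,u1,v0,v1=(395,545,170,290) if n=='top' else (130,345,315,480)
    m[v0:v1,u0:u1]=((s>90)&((h<15)|(h>170)))[v0:v1,u0:u1]
    print('board',*wrect(ray(K,Rw,c,rect(m),.07)))
    fl=[(247,188),(245,345),(134,346),(136,187)] if n=='top' else [(275,134),(411,206)]
    print('flap',ray(K,Rw,c,fl,.19)[:,:2].round(3).tolist())
    gl=[(275,262),(273,283),(250,260),(248,281)] if n=='top' else [(318,211),(334,226),(347,181),(367,192)]
    print('long',ray(K,Rw,c,gl,.032)[:,:2].round(3).tolist())
    tr=[(256,240),(256,262),(247,302)] if n=='top' else [(316,190),(330,172),(372,222),(388,197)]
    print('triv',ray(K,Rw,c,tr,.028)[:,:2].round(3).tolist())
    if n=='top':
        big=cv2.resize(p[150:320,230:550],None,fx=2.5,fy=2.5,interpolation=cv2.INTER_CUBIC)
        for nm,uv,z in [('jar',(336,178),.14),('cupc',(302,195),.05),('tongs',[(317,306),(355,382),(373,373)],.03)]: print(nm,ray(K,Rw,c,uv,z)[:,:2].round(3).tolist())
    else:
        big=cv2.resize(p[110:260,250:450],None,fx=4,fy=4,interpolation=cv2.INTER_CUBIC)
        cv2.imwrite('pics/sc_crop.png',big[:,:,::-1])
E
```

```text
top
mid 195 [ 641.3 -107.7] [ 57.3 172.3] -1.1
short 190 [ 631.2 -251.4] [151.6  77.9] 5.92
board [ 638.6 -177. ] [237.4 301.2] -88.48
flap [[0.694, 0.309], [0.376, 0.298], [0.368, 0.519], [0.69, 0.539]]
long [[0.557, 0.261], [0.508, 0.264], [0.56, 0.32], [0.511, 0.323]]
triv [[0.608, 0.309], [0.556, 0.306], [0.462, 0.323]]
jar [[0.733, 0.125]]
cupc [[0.715, 0.202]]
tongs [[0.457, 0.16], [0.288, 0.069], [0.309, 0.028]]
scene
mid 197 [ 640.  -108.8] [ 58.9 172.5] -1.13
short 244 [ 630.7 -252.4] [153.5  80.6] 5.75
board [ 638.7 -180. ] [239.6 300.2] -88.37
flap [[0.381, 0.301], [0.693, 0.307]]
long [[0.505, 0.274], [0.555, 0.262], [0.516, 0.377], [0.57, 0.377]]
triv [[0.469, 0.319], [0.469, 0.378], [0.619, 0.319], [0.616, 0.395]]
```

View pics/sc_crop.png

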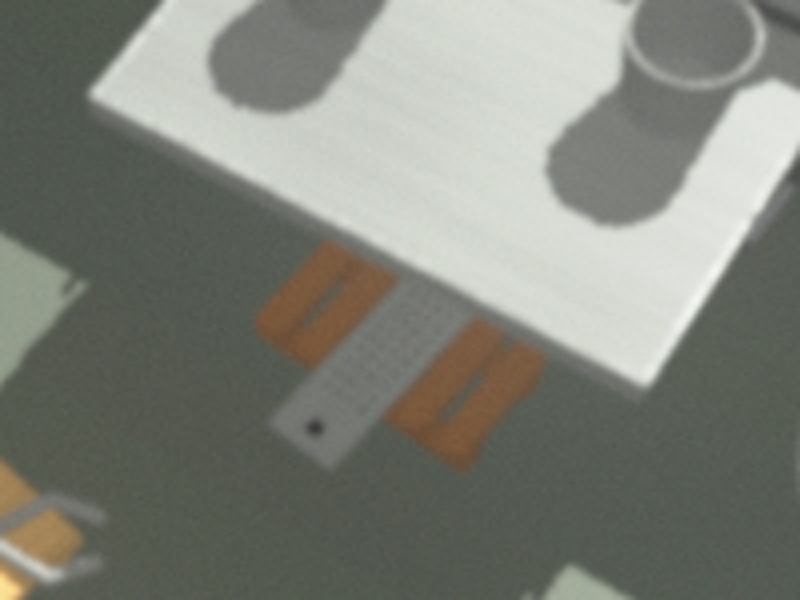

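```bash
cat >> h.py <<'E'
def pose(psi,tilt): # heading psi (deg) of tool-down x axis; tilt: tool z leans toward heading
    return R.from_euler('z',psi,degrees=True)*R.from_euler('x',180,degrees=True)*R.from_euler('y',tilt,degrees=True)
def delta(pos,Rt,cur=None):
    s=ctrl.sense(); R0=R.from_quat(s['tool_rot']) if cur is None else cur[1]; p0=np.array(s['tcp_pos']) if cur is None else cur[0]
    return np.r_[R0.inv().apply(np.array(pos)-p0),(R0.inv()*Rt).as_rotvec()].round(4).tolist()
E
python3 - <<'E'
from h import *
d=ctrl.snapshot('wrist'); print(np.round(d['hand_eye'],3),d['fx'])
print(pose(0,30).as_matrix()[:,2].round(2), pose(0,30).as_matrix()[:,0].round(2))
for p,r in [((.45,-.2,.3),pose(40,15)),((.50,.11,.30),pose(80,15))]: print(delta(p,r))
p,K,Rw,c=snap('scene')
q=ray(K,Rw,c,[(317.5,215.7),(333,227),(350,178.7),(368.7,190)],.032); print(q.round(3))
E
```

```text
[[-0.    -0.97  -0.244  0.065]
 [ 1.    -0.     0.     0.001]
 [-0.    -0.244  0.97  -0.143]
 [ 0.     0.     0.     1.   ]] 399.2979340627402
[ 0.5  -0.   -0.87] [0.87 0.   0.5 ]
[0.3623, -0.1914, -0.0594, 0.0481, 0.2585, -0.3703]
[0.5089, -0.4691, -0.0592, 0.1396, 0.2358, -1.0642]
[[0.51  0.263 0.032]
 [0.554 0.259 0.032]
 [0.519 0.386 0.032]
 [0.57  0.384 0.032]]
```

>>> apply_moves --motion '[[[0.36,-0.19,-0.06,0.05,0.26,-0.37,1],[0.36,-0.19,-0.06,0.05,0.26,-0.37,1],[0.36,-0.19,-0.06,0.05,0.26,-0.37,1],[0.36,-0.19,-0.06,0.05,0.26,-0.37,1],[0.36,-0.19,-0.06,0.05,0.26,-0.37,1]]]'

```text
clock: 0.92
tcp_pos: [0.3819, -0.2718, 0.2866]
tool_rot: [0.932, 0.339, 0.123, -0.045]
contact_force: [0.5, -0.6, 0.0]
opening: 0.509
```

```bash
python3 - <<'E'
from h import *
s=ctrl.sense(); print(s['tcp_pos'],R.from_quat(s['tool_rot']).as_matrix().round(2).tolist(),s['clock'],np.round(s['joints'],2))
for p,r in [((.50,0,.25),pose(65,30)),((.52,.08,.18),pose(90,40))]: print(delta(p,r))
E
```

```text
[ 0.38185604 -0.27184026  0.28660422] [[0.74, 0.64, 0.2], [0.62, -0.77, 0.17], [0.26, -0.0, -0.97]] 0.925 [-0.96  0.19  1.64  0.27  1.35 -0.15]
[0.2464, -0.1325, 0.1044, 0.1675, 0.256, -0.4053]
[0.2926, -0.181, 0.1894, 0.4064, 0.4063, -0.7807]
```

>>> apply_moves --motion '[[[0.12,-0.07,0.05,0.08,0.13,-0.2,1],[0.246,-0.132,0.104,0.17,0.256,-0.405,1],[0.246,-0.132,0.104,0.17,0.256,-0.405,1],[0.293,-0.181,0.189,0.406,0.406,-0.78,1],[0.293,-0.181,0.189,0.406,0.406,-0.78,1]]]'

```text
clock: 1.55
tcp_pos: [0.4933, 0.0072, 0.2136]
tool_rot: [0.695, 0.64, 0.238, -0.223]
contact_force: [1.1, -0.5, -0.7]
opening: 0.006
```

```bash
python3 - <<'E'
from h import *
s=ctrl.sense(); print(s['tcp_pos'],R.from_quat(s['tool_rot']).as_matrix().round(2).tolist(),s['clock'],np.round(s['joints'],2))
for p,r in [((.52,.08,.18),pose(90,40))]: print(delta(p,r))
E
```

```text
[0.4933351  0.00722958 0.2136418 ] [[0.07, 1.0, 0.05], [0.78, -0.08, 0.62], [0.62, -0.0, -0.79]] 1.55 [-0.51  0.41  1.69  0.61  1.39 -0.65]
[0.0381, 0.0208, 0.0725, 0.0474, 0.0328, -0.066]
```

>>> apply_moves --motion '[[[0.038,0.021,0.073,0.047,0.033,-0.066,1],[0.038,0.021,0.073,0.047,0.033,-0.066,1],[0.038,0.021,0.073,0.047,0.033,-0.066,1],[0.038,0.021,0.073,0.047,0.033,-0.066,1]]]'

```text
clock: 2.05
tcp_pos: [0.5199, 0.0781, 0.18]
tool_rot: [0.667, 0.663, 0.242, -0.241]
contact_force: [-0.6, -0.2, -0.1]
opening: 0.004
```

```bash
python3 - <<'E'
from h import *
s=ctrl.sense(); print(s['tcp_pos'],np.abs(s['dq']).max(),s['clock'],np.round(s['joints'],2),s['contact_force'])
p,K,Rw,c=snap('wrist','w1.png')
print(proj(K,Rw,c,[(.532,.261,.032),(.532,.451,.032),(.532,.303,.174)]).round(0))
E
```

```text
[0.51993481 0.07808205 0.18001388] 0.01609562083230161 2.05 [-0.37  0.5   1.68  0.67  1.32 -0.65] [-0.55584274 -0.23555807 -0.07322507]
[[336. 158.]
 [333.  21.]
 [341. -30.]]
```

View pics/w1.png

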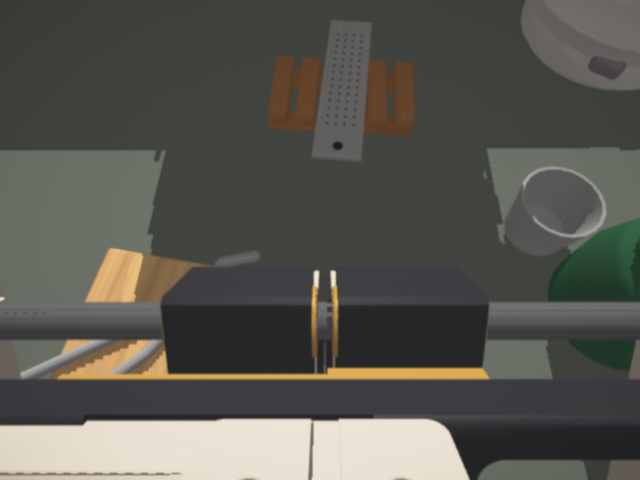

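The wrist view shows the whole long grater on the trivet, with corners near (332,20), (372,23), (361,160) and (312,157). The gripper's shut fingertips are at (325,310).

```bash
python3 - <<'E'
from h import *
p,K,Rw,c=snap('wrist'); hsv=cv2.cvtColor(p,cv2.COLOR_RGB2HSV); h,s,v=[hsv[:,:,i].astype(int) for i in range(3)]
m=np.zeros(s.shape,bool); m[12:168,300:385]=((s<35)&(v>88))[12:168,300:385]
q=rect(m); print(q.min(0),q.max(0)); w=ray(K,Rw,c,q,.032); print(wrect(w))
print(ray(K,Rw,c,[(332,20),(372,23),(361,160),(312,157)],.032).round(3))
for P,r in [((.55,-.108,.2),pose(20,5)),((.641,-.108,.11),pose(0,0))]: print(delta(P,r))
E
```

```text
[312  21] [369 160]
(array([541.6, 354.7]), array([190. ,  45.4]), np.float32(83.91))
[[0.531 0.452 0.032]
 [0.576 0.447 0.032]
 [0.555 0.258 0.032]
 [0.51  0.262 0.032]]
[-0.1296, 0.0311, -0.1341, -0.4712, -0.5312, 1.1388]
[-0.1869, 0.1221, -0.0648, -0.5433, -0.5459, 1.4951]
```

```bash
python3 - <<'E'
from h import *
for P,r in [((.52,.0,.25),pose(60,20)),((.52,-.1,.25),pose(20,5)),((.641,-.108,.12),pose(-1,0))]: print(delta(P,r))
a=((.52,-.1,.25),pose(20,5)); print(delta((.641,-.108,.12),pose(-1,0),(np.array(a[0]),a[1])))
E
```

```text
[-0.0149, 0.0004, -0.1033, -0.26, -0.3396, 0.4502]
[-0.0916, 0.001, -0.1674, -0.4712, -0.5312, 1.1388]
[-0.1805, 0.1221, -0.0724, -0.5493, -0.5424, 1.5116]
[0.0992, 0.0489, 0.1392, -0.016, -0.0863, 0.3663]
```

>>> apply_moves --motion '[[[-0.015,0.0,-0.103,-0.26,-0.34,0.45,1],[-0.015,0.0,-0.103,-0.26,-0.34,0.45,1],[-0.015,0.0,-0.103,-0.26,-0.34,0.45,1],[-0.092,0.001,-0.167,-0.471,-0.531,1.139,1],[-0.092,0.001,-0.167,-0.471,-0.531,1.139,1]]]'

```text
clock: 2.78
tcp_pos: [0.5197, -0.1017, 0.2499]
tool_rot: [0.926, 0.357, 0.106, -0.057]
contact_force: [0.7, -0.2, -0.4]
opening: 0.005
```

```bash
python3 - <<'E'
from h import *
s=ctrl.sense(); print(s['tcp_pos'],R.from_quat(s['tool_rot']).as_euler('zyx',degrees=True),s['clock'])
for P,r in [((.60,-.1,.22),pose(0,0)),((.641,-.108,.12),pose(-1,0))]: print(delta(P,r))
E
```

```text
[ 0.51968075 -0.10167151  0.24990114] [ -42.95271166    8.9727591  -169.37264954] 2.775
[0.052, 0.0537, 0.0419, -0.1177, -0.2179, 0.7314]
[0.0527, 0.0903, 0.1439, -0.1197, -0.2171, 0.7488]
```

>>> apply_moves --motion '[[[0.052,0.054,0.042,-0.118,-0.218,0.731,1],[0.052,0.054,0.042,-0.118,-0.218,0.731,1],[0.052,0.054,0.042,-0.118,-0.218,0.731,1],[0.053,0.09,0.144,-0.12,-0.217,0.749,1],[0.053,0.09,0.144,-0.12,-0.217,0.749,1]]]'

```text
clock: 3.4
tcp_pos: [0.6419, -0.1044, 0.1175]
tool_rot: [1.0, -0.007, -0.0, -0.001]
contact_force: [-0.6, 0.7, -0.0]
opening: 0.004
```

>>> apply_moves --motion '[[[0,0,0,0,0,0,1]]]'

```text
clock: 3.52
tcp_pos: [0.6398, -0.104, 0.1149]
tool_rot: [1.0, -0.005, -0.004, -0.002]
contact_force: [-0.4, 0.4, 0.7]
opening: 0.005
```

```bash
python3 - <<'E'
from h import *
s=ctrl.sense(); print(s['tcp_pos'],s['clock'],s['contact_force'])
for P,r in [((.641,-.108,.12),pose(-1,0)),((.641,-.108,.088),pose(-1,0))]: print(delta(P,r))
E
```

```text
[ 0.63976207 -0.10399265  0.11494305] 3.525 [-0.38636728  0.39790731  0.73744967]
[0.0012, 0.004, -0.0051, -0.0049, 0.0073, 0.0065]
[0.0015, 0.0041, 0.0269, -0.0049, 0.0073, 0.0065]
```

>>> apply_moves --motion '[[[0.0,0.004,0.012,-0.005,0.007,0.0065,1],[0.0,0.004,0.022,-0.005,0.007,0.0065,1],[0.0,0.004,0.022,-0.005,0.007,0.0065,1]]]'

```text
clock: 3.9
tcp_pos: [0.6409, -0.1078, 0.0971]
tool_rot: [1.0, -0.008, 0.003, 0.001]
contact_force: [0.2, -0.1, 0.3]
opening: 0.002
```

```bash
python3 - <<'E'
from h import *
s=ctrl.sense(); print(s['tcp_pos'],s['clock'],s['contact_force'],delta(s['tcp_pos'],pose(-1,0)))
E
```

```text
[ 0.64089335 -0.10775676  0.09709492] 3.9 [ 0.18289926 -0.1492157   0.29432394] [0.0, 0.0, 0.0, 0.0019, -0.0068, 0.0005]
```

>>> apply_moves --motion '[[[0.0,0.0,0.005,0,0,0,1],[0.0,0.0,0.007,0,0,0,1]]]'

```text
clock: 4.15
tcp_pos: [0.6414, -0.1075, 0.0897]
tool_rot: [1.0, -0.008, 0.003, 0.001]
contact_force: [-0.3, -1.2, -0.3]
opening: 0.006
```

>>> apply_moves --motion '[[[0.0,0.0,0.0015,0,0,0,1]]]'

```text
clock: 4.28
tcp_pos: [0.6415, -0.1075, 0.0882]
tool_rot: [1.0, -0.008, 0.003, 0.001]
contact_force: [-3.7, 1.7, 11.9]
opening: 0.006
```

>>> apply_moves --motion '[[[0.0,0.0,0.001,0,0,0,1]]]'

```text
clock: 4.4
tcp_pos: [0.6419, -0.1076, 0.0883]
tool_rot: [1.0, -0.008, 0.004, 0.001]
contact_force: [-2.4, 0.8, 10.4]
opening: 0.004
```

>>> apply_moves --motion '[[[0.0,0.0,-0.001,0,0,0,1],[-0.006,0.0,-0.001,0,0,0,1],[-0.012,0.0,-0.001,0,0,0,1]]]'

```text
clock: 4.78
tcp_pos: [0.6294, -0.1074, 0.0883]
tool_rot: [1.0, -0.008, 0.004, 0.001]
contact_force: [1.1, -0.7, 3.6]
opening: 0.007
```

```bash
cat >> h.py <<'E'
def top(boxes):
    p,K,Rw,c=snap('top'); hsv=cv2.cvtColor(p,cv2.COLOR_RGB2HSV); h,s,v=[hsv[:,:,i].astype(int) for i in range(3)]
    for k,(u0,u1,v0,v1) in boxes.items():
        m=np.zeros(s.shape,bool); m[v0:v1,u0:u1]=((s<60)&(v>110))[v0:v1,u0:u1]
        q=rect(m); print(k,q.min(0),q.max(0),*wrect(ray(K,Rw,c,q,.074)))
E
python3 - <<'E'
from h import *
s=ctrl.sense(); print(s['tcp_pos'],s['contact_force'])
p,K,Rw,c=snap('top','t1.png')
E
```

```text
[ 0.62938554 -0.10740326  0.08834625] [ 1.09546337 -0.69721505  3.55013535]
```

View pics/t1.png

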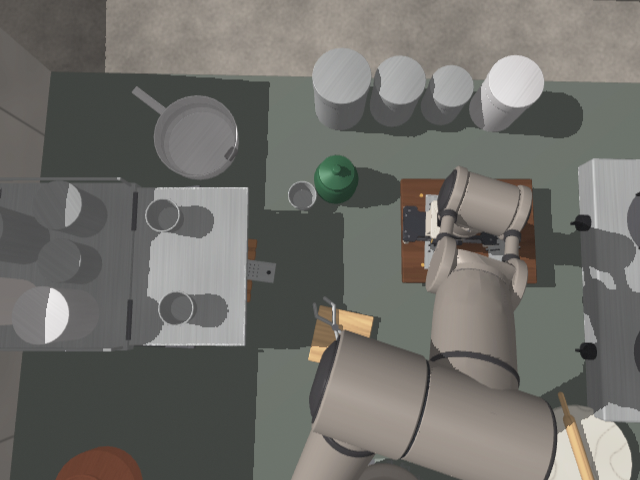

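The top picture shows the arm over the board. The middle grater's front end is visible at about (433,268) and the tongs, cups and jar are unmoved. I'll slide it on under a light press and check its end in the pixels.

>>> apply_moves --motion '[[[-0.008,0.0,0.0003,0,0,0,1],[-0.016,0.0,0.0003,0,0,0,1],[-0.024,0.0,0.0003,0,0,0,1],[-0.032,0.0,0.0003,0,0,0,1]]]'

```text
clock: 5.32
tcp_pos: [0.5976, -0.107, 0.0883]
tool_rot: [1.0, -0.008, 0.004, 0.001]
contact_force: [1.2, 1.2, 6.0]
opening: 0.003
```

```bash
cat >> h.py <<'E'
def front(u0,u1):
    p,K,Rw,c=snap('top'); hsv=cv2.cvtColor(p,cv2.COLOR_RGB2HSV).astype(int)
    m=(hsv[:,:,1]<60)&(hsv[:,:,2]>110)
    for u in range(u0,u1,2):
        vs=np.where(m[225:330,u])[0]
        if len(vs): print(u,225+vs.max(),ray(K,Rw,c,(u,225+vs.max()+.5),.074)[0,:2].round(4))
E
python3 - <<'E'
from h import *
print(ctrl.sense()['contact_force']); front(424,450)
E
```

```text
[1.18784589 1.18476881 5.98352457]
424 329 [ 0.4122 -0.0785]
426 329 [ 0.4123 -0.0829]
428 329 [ 0.4124 -0.0873]
430 329 [ 0.4126 -0.0917]
432 329 [ 0.4127 -0.0961]
434 329 [ 0.4128 -0.1005]
436 329 [ 0.4129 -0.1049]
438 329 [ 0.4131 -0.1093]
440 329 [ 0.4132 -0.1137]
442 329 [ 0.4133 -0.1181]
444 329 [ 0.4135 -0.1225]
446 329 [ 0.4136 -0.1269]
448 329 [ 0.4137 -0.1313]
```

```bash
python3 - <<'E'
from h import *
p,K,Rw,c=snap('top')
for u in (430,437,444): print(u,[tuple(int(a) for a in p[v,u]) for v in range(258,300,2)])
P,K,Rw,c=snap('wrist'); print(proj(K,Rw,c,[(.641-.044+.085,-.108,.074),(.6+.085,-.136,.074)]))
E
```

```text
430 [(86, 84, 78), (144, 144, 144), (110, 110, 111), (148, 148, 147), (157, 158, 158), (172, 174, 173), (172, 174, 173), (171, 174, 172), (172, 174, 173), (172, 174, 173), (173, 175, 174), (158, 154, 150), (147, 139, 132), (149, 140, 133), (146, 137, 130), (147, 137, 130), (148, 138, 130), (147, 138, 131), (147, 137, 130), (147, 138, 131), (147, 138, 130)]
437 [(67, 65, 68), (63, 61, 63), (90, 86, 85), (169, 159, 150), (156, 147, 138), (142, 134, 126), (146, 137, 129), (147, 138, 130), (147, 138, 130), (147, 137, 130), (146, 137, 130), (147, 137, 130), (146, 137, 130), (147, 137, 130), (147, 137, 130), (148, 138, 131), (145, 136, 129), (160, 152, 143), (171, 161, 152), (177, 166, 156), (164, 155, 145)]
444 [(146, 137, 130), (147, 137, 130), (146, 137, 130), (146, 138, 130), (147, 138, 130), (148, 138, 130), (160, 151, 142), (180, 169, 159), (174, 164, 154), (179, 169, 159), (174, 163, 155), (170, 161, 152), (172, 162, 153), (175, 165, 157), (172, 163, 155), (168, 158, 150), (164, 155, 147), (160, 151, 142), (157, 147, 139), (155, 146, 138), (153, 145, 137)]
[[321.80487006  81.45103488]
 [397.27043034  71.4747733 ]]
```

```bash
cat >> h.py <<'E'
def rear(us=(290,322,355)):
    p,K,Rw,c=snap('wrist'); s=cv2.cvtColor(p,cv2.COLOR_RGB2HSV)[:,:,1].astype(int)
    for u in us:
        d=s[20:200,u]; v=np.where(d>80)[0]; e=[a for a in range(0,175) if d[a]>80 and (d[a+1:a+5]<60).all()]
        print(u,[ (20+a,ray(K,Rw,c,(u,20.5+a),.074)[0,:2].round(4).tolist()) for a in e][:2])
E
python3 - <<'E'
from h import *
rear()
E
```

```text
290 [(73, [0.685, -0.0963])]
322 [(73, [0.6848, -0.1081])]
355 [(73, [0.6846, -0.1203])]
```

>>> apply_moves --motion '[[[-0.01,0.0,0.0001,0,0,0,1],[-0.02,0.0,0.0001,0,0,0,1],[-0.03,0.0,0.0001,0,0,0,1],[-0.04,0.0,0.0001,0,0,0,1],[-0.046,0.0,0.0001,0,0,0,1]]]'

```text
clock: 6.15
tcp_pos: [0.5519, -0.1063, 0.0883]
tool_rot: [1.0, -0.008, 0.005, 0.001]
contact_force: [2.0, -0.4, 7.3]
opening: 0.002
```

>>> apply_moves --motion '[[[0,0.0,-0.002,0,0,0,1],[0,0.0,-0.03,0,0,0,1]]]'

```text
clock: 6.4
tcp_pos: [0.5492, -0.1054, 0.1152]
tool_rot: [1.0, -0.008, 0.0, 0.0]
contact_force: [0.2, -1.0, 0.7]
opening: 0.002
```

```bash
python3 - <<'E'
from h import *
s=ctrl.sense(); print(s['tcp_pos'],s['clock'],s['contact_force']); rear((290,305,322,340,355))
A=pose(-1,0); B=pose(-1,38)
# grasp point 5 mm behind TCP
for g in [(.44,-.107,.17),(.482,-.107,.10)]:
    t=np.array(g)+B.apply([0,0,.005]); print(t.round(4),delta(t,B))
E
```

```text
[ 0.54923045 -0.10542697  0.11522044] 6.4 [ 0.22773121 -1.04706186  0.68515432]
290 []
305 []
322 []
340 []
355 [(78, [0.6387, -0.1208])]
[ 0.4431 -0.1071  0.1661] [-0.1083, 0.0028, -0.047, 0.0022, 0.6546, 0.0016]
[ 0.4851 -0.1071  0.0961] [-0.0669, 0.0019, 0.0233, 0.0022, 0.6546, 0.0016]
```

>>> apply_moves --motion '[[[-0.05,0.002,-0.06,0.002,0.2,0.002,-1],[-0.09,0.003,-0.06,0.002,0.4,0.002,-1],[-0.108,0.003,-0.055,0.002,0.55,0.002,-1],[-0.108,0.003,-0.047,0.002,0.655,0.002,-1],[-0.108,0.003,-0.047,0.002,0.655,0.002,-1]]]'

```text
clock: 7.08
tcp_pos: [0.4495, -0.0986, 0.1666]
tool_rot: [0.952, -0.001, 0.307, -0.013]
contact_force: [0.3, 0.6, 0.5]
opening: 0.497
```

>>> apply_moves --motion '[[[0,0.0,0,0,0,0,-1]]]'

```text
clock: 7.2
tcp_pos: [0.4488, -0.0981, 0.1658]
tool_rot: [0.952, -0.002, 0.305, -0.014]
contact_force: [0.5, 0.3, 0.1]
opening: 0.612
```

```bash
python3 - <<'E'
from h import *
s=ctrl.sense(); print(s['tcp_pos'],R.from_quat(s['tool_rot']).as_matrix()[:,2].round(3),s['clock'],s['opening'],np.abs(s['dq']).max())
p,K,Rw,c=snap('wrist','w2.png')
print(proj(K,Rw,c,[(.469,-.136,.074),(.469,-.080,.074),(.639,-.136,.074)]).round(0))
E
```

```text
[ 0.44882375 -0.09814634  0.16577393] [ 0.58   0.026 -0.814] 7.2 0.6115834025521021 0.15592970097564568
[[389. 306.]
 [299. 306.]
 [377.  87.]]
```

View pics/w2.png

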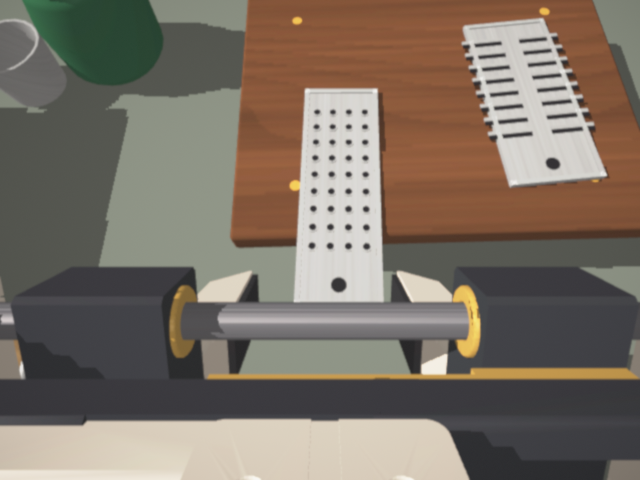

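The wrist view shows the middle grater jutting past the board's edge (edge at row ~240, grater end at ~(340,300)) between the open jaws. The short grater lies at upper right.

```bash
python3 - <<'E'
from h import *
p,K,Rw,c=snap('wrist')
s=cv2.cvtColor(p,cv2.COLOR_RGB2HSV)[:,:,1].astype(int)
m=np.zeros(s.shape,bool); m[75:237,270:410]=(s<60)[75:237,270:410]
q=rect(m); L=[];Rr=[]
for v in range(100,232,4):
    us=q[q[:,1]==v][:,0]; 
    if len(us): L.append((us.min(),v)); Rr.append((us.max()+1,v))
wl=ray(K,Rw,c,L,.074)[:,:2]; wr=ray(K,Rw,c,Rr,.074)[:,:2]
for w in(wl,wr): f=np.polyfit(w[:,0],w[:,1],1); print('edge slope deg',np.degrees(np.arctan(f[0])).round(2),'y@.484',np.polyval(f,.484).round(4))
print('rear',ray(K,Rw,c,(340,q[:,1].min()),.074)[0].round(4))
print('front?',[ (v,p[v,320].tolist()) for v in range(290,308,3)], ray(K,Rw,c,(320,301),.074)[0].round(4))
print('edge board',ray(K,Rw,c,[(260,240),(560,232)],.07).round(4).tolist())
E
```

```text
edge slope deg -1.13 y@.484 -0.077
edge slope deg -1.23 y@.484 -0.1337
rear [ 0.638  -0.1077  0.074 ]
front? [(290, [216, 214, 209]), (293, [217, 214, 209]), (296, [216, 214, 208]), (299, [216, 213, 208]), (302, [141, 138, 136]), (305, [118, 115, 118])] [ 0.4729 -0.0936  0.074 ]
edge board [[0.5155, -0.0525, 0.07], [0.52, -0.2531, 0.07]]
```

```bash
python3 - <<'E'
from h import *
B=pose(-1.2,38); s=ctrl.sense(); print(s['tcp_pos'])
for g in [(.468,-.105,.105),(.482,-.1053,.072)]:
    t=np.array(g)+B.apply([0,0,.005]); print(t.round(4),delta(t,B))
E
```

```text
[ 0.45031678 -0.09864619  0.1668358 ]
[ 0.4711 -0.1051  0.1011] [-0.0213, 0.0083, 0.0654, -0.038, 0.0429, 0.0053]
[ 0.4851 -0.1054  0.0681] [-0.0291, 0.0096, 0.1004, -0.038, 0.0429, 0.0053]
```

>>> apply_moves --motion '[[[-0.021,0.008,0.03,-0.038,0.043,0.005,-1],[-0.021,0.008,0.065,-0.038,0.043,0.005,-1],[-0.021,0.008,0.065,-0.038,0.043,0.005,-1]]]'

```text
clock: 7.68
tcp_pos: [0.4727, -0.1039, 0.1059]
tool_rot: [0.944, -0.008, 0.329, 0.002]
contact_force: [0.1, 0.2, 0.6]
opening: 0.985
```

>>> apply_moves --motion '[[[0,0,0,0,0,0,-1],[0,0,0,0,0,0,-1]]]'

```text
clock: 7.92
tcp_pos: [0.4718, -0.1032, 0.1065]
tool_rot: [0.945, -0.008, 0.328, 0.001]
contact_force: [0.0, 0.2, -0.8]
opening: 1.003
```

```bash
python3 - <<'E'
from h import *
B=pose(-1.2,38); s=ctrl.sense(); print(s['tcp_pos'],s['opening'])
for g in [(.482,-.1053,.072)]:
    t=np.array(g)+B.apply([0,0,.005]); print(t.round(4),delta(t,B))
E
```

```text
[ 0.47177863 -0.10317631  0.10652284] 1.0033970713357991
[ 0.4851 -0.1054  0.0681] [-0.0134, 0.0021, 0.0384, -0.0068, -0.0055, 0.0023]
```

>>> apply_moves --motion '[[[-0.007,0.002,0.02,-0.007,-0.005,0.002,-1],[-0.0134,0.002,0.0384,-0.007,-0.005,0.002,-1],[-0.0134,0.002,0.0384,-0.007,-0.005,0.002,-1]]]'

```text
clock: 8.3
tcp_pos: [0.4848, -0.1054, 0.0677]
tool_rot: [0.945, -0.01, 0.326, 0.003]
contact_force: [0.4, 0.4, -0.3]
opening: 1.003
```

>>> apply_moves --motion '[[[0,0,0,0,0,0,0],[0,0,0,0,0,0,0.2],[0,0,0,0,0,0,0.5],[0,0,0,0,0,0,1],[0,0,0,0,0,0,1]]]' --newtons 35

```text
clock: 8.93
tcp_pos: [0.4845, -0.1058, 0.0677]
tool_rot: [0.945, -0.011, 0.326, 0.004]
contact_force: [-0.4, -0.4, 1.7]
opening: 0.599
```

```bash
python3 - <<'E'
from h import *
s=ctrl.sense(); print(s['tcp_pos'],s['opening']*92,s['contact_force'],R.from_quat(s['tool_rot']).as_matrix()[:,2].round(3))
E
```

```text
[ 0.4845279 -0.105778   0.0676556] 55.09418866088599 [-0.41069594 -0.41383183  1.67357287] [ 0.616 -0.015 -0.788]
```

>>> apply_moves --motion '[[[0.003,0,-0.004,0,0,0,1],[0.009,0,-0.012,0,0,0,1],[0.018,0,-0.024,0,0,0,1],[0.03,0,-0.039,0,0,0,1],[0.03,0,-0.039,0,0,0,1]]]'

```text
clock: 9.55
tcp_pos: [0.4845, -0.1059, 0.1176]
tool_rot: [0.945, -0.01, 0.326, 0.005]
contact_force: [0.5, -1.2, -1.1]
opening: 0.601
```

```bash
python3 - <<'E'
from h import *
s=ctrl.sense(); print(s['tcp_pos'],s['opening']*92,s['contact_force'],s['clock'])
p,K,Rw,c=snap('wrist','w3.png')
z=s['tcp_pos'][2]+.004+.002
print(z,proj(K,Rw,c,[(.638,-.080,z),(.638,-.136,z),(.468,-.08,z),(.468,-.136,z)]).round(0))
E
```

```text
[ 0.48446302 -0.10589833  0.11760646] 55.306807578670366 [ 0.48950185 -1.16629999 -1.06270713] 9.55
0.12360645599218502 [[268.  21.]
 [373.  20.]
 [251. 352.]
 [408. 349.]]
```

View pics/w3.png

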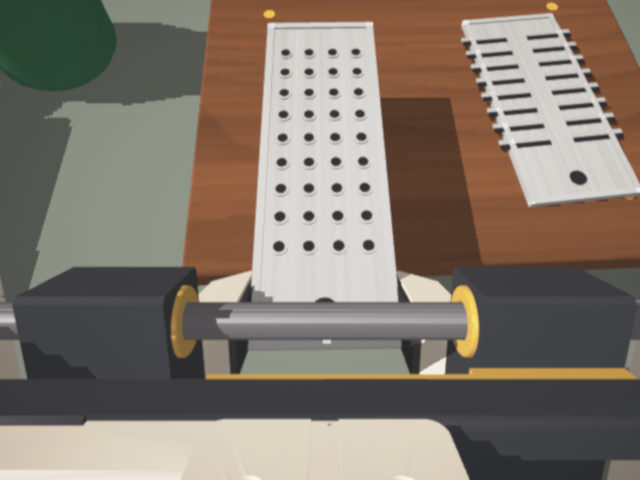

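The picture shows the grater held level. Its far corners are at (268,24) and (373,23), within 3 px of the prediction for a level plate. Next is the transfer.

```bash
cat >> h.py <<'E'
def path(wps,cur=None):
    "rows relative to start, in calls of 5; wps: (pos,psi,tilt,nrows) interpolated in psi/tilt"
    s=ctrl.sense(); R0=R.from_quat(s['tool_rot']); p0=np.array(s['tcp_pos'])
    z=R0.as_matrix()[:,2]; x=R0.as_matrix()[:,1]; psi0=np.degrees(np.arctan2(x[0],-x[1])); t0=np.degrees(np.arctan2(np.hypot(z[0],z[1]),-z[2]))
    print('now',p0.round(4),psi0.round(2),t0.round(2))
    P,A,T=p0,psi0,t0; L=[]
    for (q,a,t,n) in wps:
        for k in range(1,n+1):
            f=k/n; L.append((P+(np.array(q)-P)*f,pose(A+(a-A)*f,T+(t-T)*f)))
        P,A,T=np.array(q),a,t
    cur=(p0,R0)
    for i in range(0,len(L),5):
        print([[round(v,3) for v in delta(l[0],l[1],cur)] for l in L[i:i+5]]); cur=L[min(i+4,len(L)-1)]
E
python3 - <<'E'
from h import *
path([((.45,-.09,.22),12,38,4),((.47,0,.22),48,38,5),((.515,.085,.16),83.9,38,6)])
E
```

```text
now [ 0.4841 -0.1057  0.1168] -1.28 38.05
[[0.009, -0.004, -0.026, 0.037, -0.0, -0.044], [0.018, -0.007, -0.051, 0.073, -0.0, -0.09], [0.027, -0.011, -0.077, 0.109, -0.0, -0.136], [0.036, -0.015, -0.102, 0.144, -0.001, -0.181], [0.039, -0.033, -0.1, 0.222, -0.0, -0.28]]
[[0.008, -0.016, 0.006, 0.077, 0.0, -0.099], [0.015, -0.031, 0.012, 0.155, 0.0, -0.198], [0.023, -0.047, 0.018, 0.232, -0.0, -0.297], [0.031, -0.063, 0.024, 0.309, 0.0, -0.396], [0.034, -0.074, 0.039, 0.374, -0.0, -0.478]]
[[0.006, -0.002, 0.018, 0.064, 0.0, -0.082], [0.013, -0.004, 0.035, 0.129, 0.0, -0.165], [0.019, -0.007, 0.053, 0.193, 0.0, -0.247], [0.025, -0.009, 0.071, 0.257, 0.0, -0.329], [0.032, -0.011, 0.088, 0.322, 0.0, -0.411]]
```

>>> apply_moves --motion '[[[0.009,-0.004,-0.026,0.037,0,-0.044,1],[0.018,-0.007,-0.051,0.073,0,-0.09,1],[0.027,-0.011,-0.077,0.109,0,-0.136,1],[0.036,-0.015,-0.102,0.144,0,-0.181,1],[0.039,-0.033,-0.1,0.222,0,-0.28,1]]]'

```text
clock: 10.22
tcp_pos: [0.4542, -0.0716, 0.2206]
tool_rot: [0.932, 0.159, 0.322, -0.055]
contact_force: [0.0, 1.1, -1.7]
opening: 0.604
```

>>> apply_moves --motion '[[[0.008,-0.016,0.006,0.077,0,-0.099,1],[0.015,-0.031,0.012,0.155,0,-0.198,1],[0.023,-0.047,0.018,0.232,0,-0.297,1],[0.031,-0.063,0.024,0.309,0,-0.396,1],[0.034,-0.074,0.039,0.374,0,-0.478,1]]]'

```text
clock: 10.85
tcp_pos: [0.4782, 0.0159, 0.2094]
tool_rot: [0.841, 0.43, 0.291, -0.15]
contact_force: [0.7, 0.6, -1.2]
opening: 0.602
```

```bash
python3 - <<'E'
from h import *
s=ctrl.sense(); print(s['opening']*92,s['clock'],np.round(s['joints'],2))
path([((.515,.085,.16),83.9,38,5),((.5343,.2866-.18,.10),83.9,38,3)])
E
```

```text
55.35288543115659 10.85 [-0.55  0.22  2.    0.8   1.03 -0.4 ]
now [0.4782 0.0159 0.2094] 54.22 38.25
[[0.006, -0.002, 0.017, 0.063, -0.001, -0.082], [0.012, -0.004, 0.035, 0.127, -0.002, -0.164], [0.018, -0.006, 0.052, 0.191, -0.003, -0.245], [0.024, -0.008, 0.07, 0.255, -0.004, -0.327], [0.03, -0.011, 0.087, 0.319, -0.004, -0.408]]
[[-0.006, 0.006, 0.021, 0.0, 0.0, 0.0], [-0.012, 0.011, 0.041, 0.0, 0.0, 0.0], [-0.018, 0.017, 0.062, 0.0, 0.0, 0.0]]
```

>>> apply_moves --motion '[[[0.006,-0.002,0.017,0.063,-0.001,-0.082,1],[0.012,-0.004,0.035,0.127,-0.002,-0.164,1],[0.018,-0.006,0.052,0.191,-0.003,-0.245,1],[0.024,-0.008,0.07,0.255,-0.004,-0.327,1],[0.03,-0.011,0.087,0.319,-0.004,-0.408,1]]]'

```text
clock: 11.48
tcp_pos: [0.5144, 0.085, 0.1585]
tool_rot: [0.703, 0.631, 0.242, -0.219]
contact_force: [0.3, 0.1, -1.7]
opening: 0.603
```

```bash
python3 - <<'E'
from h import *
s=ctrl.sense(); print(s['opening']*92,s['clock'],np.round(s['joints'],2))
path([((.5152,.1076,.10),83.9,38,3),((.5343,.2866,.10),83.9,38,7)])
E
```

```text
55.445750051277976 11.475 [-0.35  0.48  1.77  0.7   1.19 -0.62]
now [0.5144 0.085  0.1585] 83.87 38.11
[[-0.006, -0.001, 0.02, -0.002, -0.001, -0.002], [-0.012, -0.001, 0.04, -0.002, -0.001, -0.002], [-0.018, -0.002, 0.06, -0.002, -0.002, -0.002], [0.002, -0.002, 0.076, -0.002, -0.002, -0.002], [0.022, -0.002, 0.092, -0.002, -0.002, -0.002]]
[[0.02, -0.0, 0.016, 0.0, 0.0, 0.0], [0.041, -0.0, 0.032, 0.0, 0.0, 0.0], [0.061, -0.0, 0.048, 0.0, 0.0, 0.0], [0.081, -0.0, 0.063, 0.0, 0.0, 0.0], [0.101, -0.0, 0.079, 0.0, 0.0, 0.0]]
```

>>> apply_moves --motion '[[[-0.006,-0.001,0.02,0,0,0,1],[-0.012,-0.001,0.04,0,0,0,1],[-0.018,-0.002,0.06,0,0,0,1],[0.002,-0.002,0.076,0,0,0,1],[0.022,-0.002,0.092,0,0,0,1]]]'

```text
clock: 12.1
tcp_pos: [0.5201, 0.1586, 0.0993]
tool_rot: [0.705, 0.63, 0.242, -0.219]
contact_force: [0.6, -0.2, -0.4]
opening: 0.603
```

>>> apply_moves --motion '[[[0.02,0,0.016,0,0,0,1],[0.041,0,0.032,0,0,0,1],[0.061,0,0.048,0,0,0,1],[0.081,0,0.063,0,0,0,1],[0.101,0,0.079,0,0,0,1]]]'

```text
clock: 12.72
tcp_pos: [0.5341, 0.2862, 0.099]
tool_rot: [0.705, 0.63, 0.242, -0.218]
contact_force: [0.6, -0.5, -1.1]
opening: 0.603
```

```bash
python3 - <<'E'
from h import *
s=ctrl.sense(); print(s['opening']*92,s['clock'],s['contact_force'],np.round(s['joints'],2))
path([((.5343,.2866,.10),83.9,38,1),((.5343,.2866,.045),83.9,38,3)])
p,K,Rw,c=snap('wrist','w4.png')
h=np.array([np.cos(np.radians(83.9)),np.sin(np.radians(83.9)),0]);n=np.array([-h[1],h[0],0]); T=np.array(s['tcp_pos'])
print('plate far',proj(K,Rw,c,[T+.153*h+a*.028*n+[0,0,.006] for a in(1,-1)]).round(0).tolist())
C=np.array([.5416,.3547,.032]);print('long',proj(K,Rw,c,[C+b*.095*h+a*.023*n for a in(1,-1) for b in(1,-1)]).round(0).tolist())
E
```

```text
55.461468818273545 12.725 [ 0.63909615 -0.50024687 -1.13503955] [ 0.05  0.6   1.77  0.9   0.89 -0.47]
now [0.5341 0.2862 0.099 ] 83.66 38.01
[[0.001, 0.0, -0.001, -0.0, -0.0, -0.005], [-0.01, 0.0, 0.014, -0.0, -0.0, -0.005], [-0.022, 0.0, 0.028, -0.0, -0.0, -0.005], [-0.033, 0.0, 0.043, -0.0, -0.0, -0.005]]
plate far [[270.0, 20.0], [375.0, 20.0]]
long [[291.0, 103.0], [281.0, 389.0], [356.0, 102.0], [370.0, 389.0]]
```

View pics/w4.png

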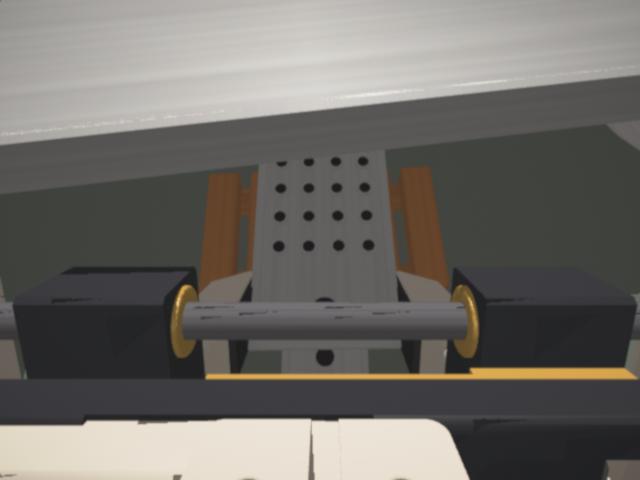

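The held grater passes under the flap edge, with the long grater's hole at (325,357) right below it and in line. Lowering now.

>>> apply_moves --motion '[[[-0.01,0,0.014,0,0,-0.005,1],[-0.022,0,0.028,0,0,-0.005,1],[-0.033,0,0.043,0,0,-0.005,1],[-0.036,0,0.047,0,0,-0.005,1]]]'

```text
clock: 13.28
tcp_pos: [0.5334, 0.2853, 0.039]
tool_rot: [0.704, 0.632, 0.241, -0.218]
contact_force: [-0.6, -0.5, 0.3]
opening: 0.601
```

>>> apply_moves --motion '[[[-0.001,0,0.002,0,0,0,1],[-0.0025,0,0.0032,0,0,0,1]]]'

```text
clock: 13.52
tcp_pos: [0.5347, 0.2853, 0.0373]
tool_rot: [0.703, 0.632, 0.242, -0.216]
contact_force: [-0.1, 0.3, -1.1]
opening: 0.601
```

>>> apply_moves --motion '[[[-0.001,0,0.0015,0,0,0,1],[-0.0015,0,0.002,0,0,0,1]]]'

```text
clock: 13.78
tcp_pos: [0.5346, 0.2853, 0.0347]
tool_rot: [0.704, 0.632, 0.242, -0.216]
contact_force: [-0.0, -0.3, -1.5]
opening: 0.599
```

>>> apply_moves --motion '[[[-0.001,0,0.0015,0,0,0,1],[-0.001,0,0.0015,0,0,0,1]]]'

```text
clock: 14.02
tcp_pos: [0.5344, 0.2854, 0.0326]
tool_rot: [0.704, 0.632, 0.242, -0.216]
contact_force: [-0.4, 0.8, -1.1]
opening: 0.603
```

>>> apply_moves --motion '[[[-0.001,0,0.0013,0,0,0,1],[-0.001,0,0.0013,0,0,0,1]]]'

```text
clock: 14.28
tcp_pos: [0.5344, 0.2854, 0.0309]
tool_rot: [0.704, 0.632, 0.242, -0.217]
contact_force: [0.9, -0.2, -0.8]
opening: 0.604
```

>>> apply_moves --motion '[[[-0.0006,0,0.0008,0,0,0,1],[-0.0006,0,0.0008,0,0,0,1]]]'

```text
clock: 14.52
tcp_pos: [0.5345, 0.2854, 0.03]
tool_rot: [0.704, 0.632, 0.242, -0.216]
contact_force: [-0.3, -0.9, 0.3]
opening: 0.602
```

>>> apply_moves --motion '[[[-0.0004,0,0.0006,0,0,0,1],[-0.0004,0,0.0006,0,0,0,1]]]' --newtons 10

```text
clock: 14.78
tcp_pos: [0.5346, 0.2856, 0.0297]
tool_rot: [0.704, 0.632, 0.242, -0.217]
contact_force: [-0.3, 0.3, 3.2]
opening: 0.609
```

>>> apply_moves --motion '[[[0,0,0,0,0,0,-0.3],[0,0,0,0,0,0,-0.6],[0,0,0,0,0,0,-1],[0,0,0,0,0,0,-1]]]'

```text
clock: 15.28
tcp_pos: [0.5345, 0.2854, 0.0292]
tool_rot: [0.704, 0.632, 0.242, -0.216]
contact_force: [0.1, -0.1, 0.7]
opening: 0.925
```

```bash
python3 - <<'E'
from h import *
s=ctrl.sense(); print(s['opening']*92,s['clock'],s['contact_force'])
path([((.5343-.0,.2866-.012,.05),83.9,38,1),((.52,.11,.16),83.9,38,4),((.52,.03,.22),65,38,2)])
E
```

```text
85.0899788327101 15.275 [ 0.14623011 -0.13403302  0.67799643]
now [0.5345 0.2854 0.0292] 83.84 37.87
[[0.004, 0.001, -0.023, 0.001, 0.002, -0.0], [-0.011, 0.002, -0.07, 0.001, 0.002, -0.0], [-0.027, 0.003, -0.117, 0.001, 0.002, -0.0], [-0.043, 0.004, -0.164, 0.001, 0.002, -0.0], [-0.059, 0.005, -0.211, 0.001, 0.002, -0.0]]
[[-0.013, 0.004, -0.048, -0.102, 0.0, 0.13], [-0.026, 0.009, -0.096, -0.203, 0.0, 0.26]]
```

>>> apply_moves --motion '[[[0.002,0.001,-0.02,0,0,0,-1],[-0.011,0.002,-0.07,0,0,0,-1],[-0.027,0.003,-0.117,0,0,0,-1],[-0.043,0.004,-0.164,0,0,0,-1],[-0.059,0.005,-0.225,0,0,0,-1]]]'

```text
clock: 15.9
tcp_pos: [0.5187, 0.0999, 0.1719]
tool_rot: [0.704, 0.632, 0.241, -0.216]
contact_force: [1.7, 0.1, 0.0]
opening: 1.0
```

>>> apply_moves --motion '[[[0,0,0,0,0,0,1],[0,0,0,0,0,0,1]]]'

```text
clock: 16.15
tcp_pos: [0.5192, 0.1015, 0.1707]
tool_rot: [0.704, 0.632, 0.242, -0.216]
contact_force: [-1.1, 1.0, -0.8]
opening: 0.831
```

```bash
cat >> h.py <<'E'
def pile(f=None,zt=.036,thr=88,box=(12,175,290,395)):
    p,K,Rw,c=snap('wrist',f); hsv=cv2.cvtColor(p,cv2.COLOR_RGB2HSV).astype(int)
    h=np.array([np.cos(np.radians(83.9)),np.sin(np.radians(83.9)),0]);n=np.array([-h[1],h[0],0]); C=np.array([.5416,.3547,.032])
    print('long exp',proj(K,Rw,c,[C+b*.095*h+a*.023*n for a in(1,-1) for b in(1,-1)]).round(0).tolist())
    m=np.zeros(p.shape[:2],bool); a,b,d,e=box; m[a:b,d:e]=((hsv[:,:,1]<35)&(hsv[:,:,2]>thr))[a:b,d:e]
    q=rect(m); print(q.min(0),q.max(0),wrect(ray(K,Rw,c,q,zt)))
E
python3 - <<'E'
from h import *
s=ctrl.sense(); print(s['tcp_pos'],s['clock']); pile('w5.png')
E
```

```text
[0.51922169 0.1014624  0.17071066] 16.15
long exp [[297.0, 14.0], [292.0, 165.0], [341.0, 14.0], [345.0, 165.0]]
[290  14] [351 164] (array([541. , 350.8]), array([186.7,  54.9]), np.float32(84.92))
```

View pics/w5.png

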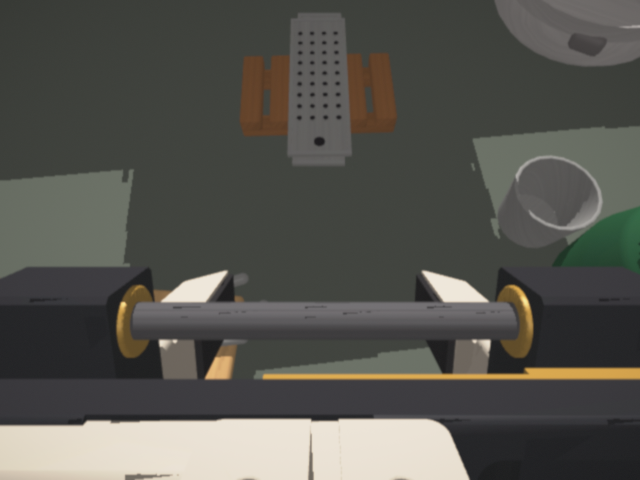

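The middle grater lies on the long one with the long one's ends showing evenly at front (row ~160) and back (row ~16). It looks in line and clear of the fingers.

```bash
python3 - <<'E'
from h import *
p,K,Rw,c=snap('wrist')
m=ray(K,Rw,c,[(288.5,156),(351.5,155.5),(345.5,18),(291.5,18)],.036)[:,:2]; l=ray(K,Rw,c,[(292,165),(345,165),(341,14),(297,14)],.032)[:,:2]
print('mid centre',m.mean(0).round(4),'long',l.mean(0).round(4), m.round(3).tolist())
s=ctrl.sense(); print(s['clock'])
path([((.50,.0,.25),50,22,4),((.53,-.18,.25),12,3,4),((.631,-.252,.13),5.8,0,4)])
E
```

```text
mid centre [0.5411 0.3523] long [0.5409 0.3546] [[0.506, 0.27], [0.56, 0.264], [0.577, 0.434], [0.521, 0.441]]
16.25
now [0.5188 0.1026 0.1698] 83.9 37.88
[[-0.008, -0.002, -0.032, -0.087, -0.069, 0.119], [-0.016, -0.004, -0.064, -0.166, -0.138, 0.245], [-0.025, -0.006, -0.095, -0.236, -0.204, 0.377], [-0.033, -0.008, -0.127, -0.297, -0.269, 0.514], [-0.068, 0.004, -0.154, -0.353, -0.342, 0.675]]
[[-0.022, 0.039, -0.007, -0.043, -0.083, 0.16], [-0.045, 0.078, -0.014, -0.072, -0.164, 0.324], [-0.067, 0.117, -0.021, -0.088, -0.243, 0.491], [-0.069, 0.147, 0.01, -0.089, -0.256, 0.518], [-0.071, 0.177, 0.041, -0.09, -0.268, 0.546]]
[[0.021, 0.022, 0.031, -0.001, -0.013, 0.027], [0.043, 0.043, 0.061, -0.001, -0.026, 0.054]]
```

>>> apply_moves --motion '[[[-0.008,-0.002,-0.032,-0.087,-0.069,0.119,1],[-0.016,-0.004,-0.064,-0.166,-0.138,0.245,1],[-0.025,-0.006,-0.095,-0.236,-0.204,0.377,1],[-0.033,-0.008,-0.127,-0.297,-0.269,0.514,1],[-0.068,0.004,-0.154,-0.353,-0.342,0.675,1]]]'

```text
clock: 16.88
tcp_pos: [0.5071, -0.0451, 0.2512]
tool_rot: [0.928, 0.341, 0.141, -0.051]
contact_force: [-0.1, -0.4, 0.4]
opening: 0.203
```

>>> apply_moves --motion '[[[-0.022,0.039,-0.007,-0.043,-0.083,0.16,1],[-0.045,0.078,-0.014,-0.072,-0.164,0.324,1],[-0.067,0.117,-0.021,-0.088,-0.243,0.491,1],[-0.069,0.147,0.01,-0.089,-0.256,0.518,1],[-0.071,0.177,0.041,-0.09,-0.268,0.546,1]]]'

```text
clock: 17.5
tcp_pos: [0.581, -0.216, 0.1882]
tool_rot: [0.997, 0.077, 0.013, -0.001]
contact_force: [0.9, 1.0, 1.0]
opening: 0.004
```

```bash
python3 - <<'E'
from h import *
print(ctrl.sense()['clock'])
path([((.631,-.252,.13),5.8,0,2),((.631,-.252,.096),5.8,0,2)])
E
```

```text
17.5
now [ 0.581  -0.216   0.1882] 8.86 1.49
[[0.021, 0.022, 0.03, -0.002, -0.013, 0.027], [0.042, 0.043, 0.059, -0.002, -0.026, 0.053], [0.042, 0.043, 0.076, -0.002, -0.026, 0.053], [0.042, 0.043, 0.093, -0.002, -0.026, 0.053]]
```

>>> apply_moves --motion '[[[0.021,0.022,0.03,-0.002,-0.013,0.027,1],[0.042,0.043,0.059,-0.002,-0.026,0.053,1],[0.042,0.043,0.075,-0.002,-0.026,0.053,1],[0.042,0.043,0.09,-0.002,-0.026,0.053,1],[0.042,0.043,0.09,-0.002,-0.026,0.053,1]]]'

```text
clock: 18.12
tcp_pos: [0.6297, -0.2512, 0.1003]
tool_rot: [0.999, 0.051, -0.0, -0.0]
contact_force: [0.8, 0.6, 0.2]
opening: 0.005
```

```bash
python3 - <<'E'
from h import *
s=ctrl.sense();print(s['clock'],s['contact_force'])
path([((.631,-.252,.0905),5.8,0,1)])
rear((270,290,322,355,375))
E
```

```text
18.125 [0.80320352 0.62573996 0.24330959]
now [ 0.6297 -0.2512  0.1003] 5.84 0.03
[[0.001, 0.001, 0.01, -0.0, 0.001, 0.001]]
270 [(107, [0.7037, -0.2221])]
290 [(107, [0.7045, -0.2302])]
322 []
355 []
375 []
```

>>> apply_moves --motion '[[[0.001,0.001,0.006,0,0,0,1],[0.001,0.001,0.0105,0,0,0,1]]]'

```text
clock: 18.42
tcp_pos: [0.632, -0.2536, 0.0915]
tool_rot: [0.999, 0.05, 0.002, 0.001]
contact_force: [0.4, -0.4, 1.1]
opening: 0.003
```

>>> apply_moves --motion '[[[0.0,0.0,0.001,0,0,0,1],[0.0,0.0,0.0012,0,0,0,1]]]'

```text
clock: 18.68
tcp_pos: [0.6317, -0.2535, 0.0897]
tool_rot: [0.999, 0.05, 0.001, 0.001]
contact_force: [-0.7, 1.1, 0.3]
opening: 0.003
```

>>> apply_moves --motion '[[[0.0,0.0,0.0004,0,0,0,1],[0.0,0.0,0.0004,0,0,0,1]]]'

```text
clock: 18.92
tcp_pos: [0.6318, -0.2535, 0.0893]
tool_rot: [0.999, 0.05, 0.001, 0.001]
contact_force: [0.7, 0.2, 0.3]
opening: 0.006
```

>>> apply_moves --motion '[[[0.0,0.0,0.0009,0,0,0,1],[0.0,0.0,0.0009,0,0,0,1]]]'

```text
clock: 19.18
tcp_pos: [0.6318, -0.2535, 0.0884]
tool_rot: [0.999, 0.05, 0.001, 0.001]
contact_force: [0.4, 0.7, 0.6]
opening: 0.007
```

>>> apply_moves --motion '[[[0.0,0.0,0.0005,0,0,0,1],[0.0,0.0,0.0005,0,0,0,1]]]'

```text
clock: 19.42
tcp_pos: [0.6319, -0.2535, 0.0883]
tool_rot: [0.999, 0.05, 0.001, 0.001]
contact_force: [-1.4, 0.2, 5.1]
opening: 0.008
```

>>> apply_moves --motion '[[[-0.008,-0.0006,0.0001,0,0,0,1],[-0.016,-0.0012,0.0001,0,0,0,1],[-0.024,-0.0018,0.0001,0,0,0,1],[-0.032,-0.0024,0.0001,0,0,0,1],[-0.04,-0.003,0.0001,0,0,0,1]]]'

```text
clock: 20.05
tcp_pos: [0.5916, -0.2548, 0.0883]
tool_rot: [0.999, 0.05, 0.002, 0.001]
contact_force: [1.3, 0.2, 4.7]
opening: 0.001
```

```bash
python3 - <<'E'
from h import *
s=ctrl.sense();print(s['clock'],s['contact_force'],s['tcp_pos'])
rear((270,290,300,310))
E
```

```text
20.05 [1.28165529 0.1855755  4.68602936] [ 0.5915508  -0.25480128  0.0882898 ]
270 [(110, [0.664, -0.2275])]
290 []
300 []
310 []
```

>>> apply_moves --motion '[[[-0.009,-0.0007,0.0001,0,0,0,1],[-0.018,-0.0014,0.0001,0,0,0,1],[-0.027,-0.002,0.0001,0,0,0,1],[-0.036,-0.0027,0.0001,0,0,0,1],[-0.045,-0.0034,0.0001,0,0,0,1]]]'

```text
clock: 20.72
tcp_pos: [0.5465, -0.256, 0.0883]
tool_rot: [0.999, 0.05, 0.002, 0.001]
contact_force: [1.7, -0.8, 7.5]
opening: 0.007
```

>>> apply_moves --motion '[[[0,0.0,-0.002,0,0,0,1],[0,0.0,-0.03,0,0,0,1]]]'

```text
clock: 20.98
tcp_pos: [0.5446, -0.2547, 0.1153]
tool_rot: [0.999, 0.05, -0.002, -0.001]
contact_force: [0.4, -0.5, 0.3]
opening: 0.007
```

```bash
python3 - <<'E'
from h import *
s=ctrl.sense(); print(s['clock'],s['contact_force']); rear((260,270,280,290,300,310))
B=pose(5.8,38); g=np.array((.43,-.266,.17)); path([((.50,-.258,.17),5.8,15,2),(g+B.apply([0,0,.005]),5.8,38,3)])
E
```

```text
20.975 [ 0.36999634 -0.54003307  0.27250689]
260 [(112, [0.6168, -0.2193])]
270 [(112, [0.6172, -0.2237])]
280 [(112, [0.6177, -0.2281])]
290 [(112, [0.6181, -0.2325])]
300 [(112, [0.6186, -0.2369])]
310 [(112, [0.619, -0.2413])]
now [ 0.547  -0.256   0.1204] 5.78 0.25
[[-0.023, -0.001, -0.025, 0.003, 0.13, -0.0], [-0.047, -0.003, -0.05, 0.003, 0.258, -0.0], [-0.069, -0.002, -0.049, 0.003, 0.392, 0.0], [-0.092, -0.002, -0.047, 0.003, 0.526, 0.0], [-0.114, -0.002, -0.046, 0.003, 0.66, 0.001]]
```

>>> apply_moves --motion '[[[-0.023,-0.001,-0.025,0.003,0.13,0,-1],[-0.047,-0.003,-0.05,0.003,0.258,0,-1],[-0.069,-0.002,-0.049,0.003,0.392,0,-1],[-0.092,-0.002,-0.047,0.003,0.526,0,-1],[-0.114,-0.002,-0.046,0.003,0.66,0,-1]]]'

```text
clock: 21.65
tcp_pos: [0.4403, -0.2617, 0.1621]
tool_rot: [0.953, 0.05, 0.299, -0.022]
contact_force: [-0.4, 0.6, -0.2]
opening: 0.502
```

>>> apply_moves --motion '[[[0,0,0,0,0,0,-1],[0,0,0,0,0,0,-1],[0,0,0,0,0,0,-1]]]'

```text
clock: 22.02
tcp_pos: [0.4423, -0.2618, 0.1625]
tool_rot: [0.953, 0.051, 0.297, -0.023]
contact_force: [1.5, 0.4, -0.6]
opening: 0.825
```

```bash
python3 - <<'E'
from h import *
s=ctrl.sense(); print(s['tcp_pos'],s['clock'],s['opening'],np.abs(s['dq']).max())
p,K,Rw,c=snap('wrist','w6.png')
h=np.array([np.cos(np.radians(5.8)),np.sin(np.radians(5.8)),0]);n=np.array([-h[1],h[0],0]); C=np.array([.546,-.256,.074])
print('exp',proj(K,Rw,c,[C+b*.075*h+a*.033*n for b in(1,-1) for a in(1,-1)]).round(0).tolist())
E
```

```text
[ 0.44225203 -0.26175935  0.1625449 ] 22.025 0.8247684767183271 0.015116274920460035
exp [[290.0, 93.0], [378.0, 93.0], [280.0, 288.0], [387.0, 289.0]]
```

View pics/w6.png

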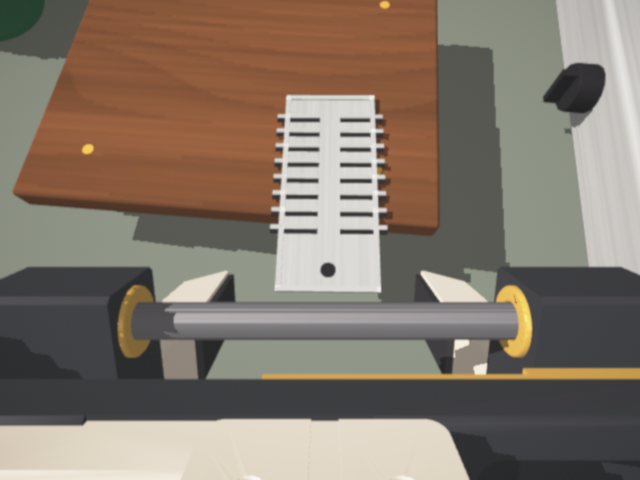

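The short grater juts past the board's edge between the open jaws. Its front corners are at (275,291) and (381,291) and its rear corners at (288,96) and (375,96). The side teeth start well behind the grip zone.

```bash
python3 - <<'E'
from h import *
p,K,Rw,c=snap('wrist')
w=ray(K,Rw,c,[(275,291.5),(381.5,291.5),(375.5,95.5),(287.5,95.5)],.074)[:,:2]
C=w.mean(0); d=(w[2]+w[3]-w[0]-w[1])/2; n=w[0]-w[1]; a=np.degrees(np.arctan2(d[1],d[0]))
print(w.round(4).tolist(),C.round(4),'L',np.linalg.norm(d).round(4),'W',np.linalg.norm(n).round(4),'head',a.round(2),np.degrees(np.arctan2(n[1],n[0]))-90)
a=5.6; h=np.array([np.cos(np.radians(a)),np.sin(np.radians(a))]); g=C-h*.061; B=pose(a,38)
print('grasp',g)
t=np.r_[g,.072]+B.apply([0,0,.005]); u=np.r_[g-h*.012,.105]+B.apply([0,0,.005])
path([(u,a,38,3),(t,a,38,2)])
E
```

```text
[[0.4656, -0.2277], [0.4728, -0.2932], [0.6213, -0.2796], [0.6147, -0.2139]] [ 0.5436 -0.2536] L 0.1494 W 0.0659 head 5.26 6.227527357959218
grasp [ 0.48289682 -0.25953359]
now [ 0.4421 -0.2615  0.1624] 6.42 34.71
[[-0.003, 0.001, 0.023, -0.013, 0.019, -0.004], [-0.006, 0.002, 0.046, -0.016, 0.038, 0.0], [-0.009, 0.003, 0.069, -0.019, 0.058, 0.004], [-0.013, 0.004, 0.086, -0.019, 0.058, 0.004], [-0.018, 0.004, 0.102, -0.019, 0.058, 0.004]]
```

>>> apply_moves --motion '[[[-0.003,0.001,0.023,-0.013,0.019,-0.004,-1],[-0.006,0.002,0.046,-0.016,0.038,0,-1],[-0.009,0.003,0.069,-0.019,0.058,0.004,-1],[-0.009,0.003,0.069,-0.019,0.058,0.004,-1]]]'

```text
clock: 22.62
tcp_pos: [0.4734, -0.2593, 0.0991]
tool_rot: [0.945, 0.045, 0.325, -0.017]
contact_force: [-0.7, -0.1, 0.4]
opening: 0.999
```

```bash
python3 - <<'E'
from h import *
s=ctrl.sense(); print(s['clock'],s['opening'])
a=5.6; B=pose(a,38)
path([(np.r_[.4829,-.2595,.072]+B.apply([0,0,.005]),a,38,2)])
E
```

```text
22.625 0.998552694542523
now [ 0.4734 -0.2593  0.0991] 5.57 37.93
[[-0.005, 0.001, 0.016, -0.003, 0.001, -0.002], [-0.009, 0.001, 0.032, -0.002, 0.001, -0.003]]
```

>>> apply_moves --motion '[[[-0.005,0.001,0.016,-0.002,0.001,-0.003,-1],[-0.009,0.001,0.032,-0.002,0.001,-0.003,-1],[-0.009,0.001,0.032,-0.002,0.001,-0.003,-1]]]'

```text
clock: 23.0
tcp_pos: [0.4862, -0.2599, 0.0698]
tool_rot: [0.944, 0.047, 0.326, -0.015]
contact_force: [1.1, 0.5, 0.5]
opening: 0.996
```

>>> apply_moves --motion '[[[0,0,0,0,0,0,-0.3],[0,0,0,0,0,0,0],[0,0,0,0,0,0,0.5],[0,0,0,0,0,0,1],[0,0,0,0,0,0,1]]]' --newtons 35

```text
clock: 23.62
tcp_pos: [0.486, -0.2604, 0.0699]
tool_rot: [0.944, 0.046, 0.326, -0.014]
contact_force: [-0.7, -0.4, 1.7]
opening: 0.709
```

```bash
python3 - <<'E'
from h import *
s=ctrl.sense(); print(s['clock'],s['opening']*92,s['contact_force'],R.from_quat(s['tool_rot']).as_matrix()[:,2].round(3)); path([])
E
```

```text
23.625 65.25327131589438 [-0.69059867 -0.41224354  1.68051199] [ 0.615  0.057 -0.787]
now [ 0.486  -0.2604  0.0699] 5.55 38.11
```

>>> apply_moves --motion '[[[0.003,0,-0.004,0,0,0,1],[0.009,0,-0.012,0,0,0,1],[0.018,0,-0.024,0,0,0,1],[0.03,0,-0.039,0,0,0,1],[0.03,0,-0.039,0,0,0,1]]]'

```text
clock: 24.25
tcp_pos: [0.4858, -0.2605, 0.12]
tool_rot: [0.944, 0.047, 0.327, -0.013]
contact_force: [-1.0, -0.1, -0.4]
opening: 0.712
```

```bash
python3 - <<'E'
from h import *
s=ctrl.sense(); print(s['clock'],s['opening']*92,s['contact_force'])
p,K,Rw,c=snap('wrist'); T=np.array(s['tcp_pos'])
a=np.radians(5.55);h=np.array([np.cos(a),np.sin(a),0]);n=np.array([-h[1],h[0],0])
e=proj(K,Rw,c,[T+h*.133+k*.033*n+[0,0,.0041] for k in (1,0,-1)]); print(e.round(1).tolist())
sat=cv2.cvtColor(p,cv2.COLOR_RGB2HSV)[:,:,1].astype(int)
for u in (300,325,350):
    d=sat[:200,u]; print(u,[i for i in range(0,190) if d[i]>80 and (d[i+1:i+5]<60).all()][:3])
path([((.455,-.2,.22),20,38,4),((.46,-.06,.22),45,38,4),((.515,.085,.16),83.9,38,6)])
E
```

```text
24.25 65.52765556392295 [-0.95679905 -0.1165409  -0.36347084]
[[259.1, 51.3], [323.3, 51.7], [387.4, 52.0]]
300 [52]
325 [52]
350 [51]
now [ 0.4855 -0.2602  0.1191] 5.58 38.1
[[0.011, -0.016, -0.024, 0.042, -0.0, -0.047], [0.022, -0.031, -0.047, 0.081, -0.001, -0.097], [0.032, -0.047, -0.071, 0.12, -0.001, -0.146], [0.043, -0.062, -0.095, 0.158, -0.001, -0.196], [0.047, -0.097, -0.092, 0.226, -0.001, -0.281]]
[[0.013, -0.031, 0.01, 0.067, 0.0, -0.086], [0.026, -0.062, 0.02, 0.134, 0.0, -0.172], [0.039, -0.092, 0.031, 0.202, 0.0, -0.258], [0.048, -0.11, 0.05, 0.271, 0.0, -0.347], [0.057, -0.128, 0.07, 0.341, 0.0, -0.436]]
[[0.014, -0.005, 0.024, 0.07, 0.0, -0.089], [0.028, -0.01, 0.047, 0.139, 0.0, -0.178], [0.042, -0.015, 0.07, 0.209, 0.0, -0.268], [0.055, -0.02, 0.094, 0.279, -0.0, -0.357]]
```

The short grater is held level: its far edge is at row 52, as predicted. Same transfer as before.

>>> apply_moves --motion '[[[0.011,-0.016,-0.024,0.042,0,-0.047,1],[0.022,-0.031,-0.047,0.081,0,-0.097,1],[0.032,-0.047,-0.071,0.12,0,-0.146,1],[0.043,-0.062,-0.095,0.158,0,-0.196,1],[0.047,-0.097,-0.092,0.226,0,-0.281,1]]]'

```text
clock: 24.92
tcp_pos: [0.4565, -0.1657, 0.2209]
tool_rot: [0.92, 0.215, 0.318, -0.074]
contact_force: [0.5, -0.3, -0.9]
opening: 0.715
```

>>> apply_moves --motion '[[[0.013,-0.031,0.01,0.067,0,-0.086,1],[0.026,-0.062,0.02,0.134,0,-0.172,1],[0.039,-0.092,0.031,0.202,0,-0.258,1],[0.048,-0.11,0.05,0.271,0,-0.347,1],[0.057,-0.128,0.07,0.341,0,-0.436,1]]]'

```text
clock: 25.55
tcp_pos: [0.4788, -0.0104, 0.1993]
tool_rot: [0.826, 0.459, 0.285, -0.159]
contact_force: [-0.3, 0.4, -0.3]
opening: 0.713
```

```bash
python3 - <<'E'
from h import *
s=ctrl.sense(); print(s['opening']*92,s['clock'],s['contact_force'])
path([((.515,.085,.16),83.9,38,5)])
E
```

```text
65.63931212912088 25.55 [-0.25140028  0.36952991 -0.28555739]
now [ 0.4788 -0.0104  0.1993] 58.15 38.15
[[0.011, -0.004, 0.019, 0.054, -0.001, -0.072], [0.022, -0.008, 0.037, 0.11, -0.001, -0.142], [0.033, -0.012, 0.056, 0.165, -0.002, -0.213], [0.044, -0.016, 0.074, 0.221, -0.002, -0.284], [0.054, -0.019, 0.093, 0.276, -0.003, -0.355]]
```

>>> apply_moves --motion '[[[0.011,-0.004,0.019,0.054,0,-0.072,1],[0.022,-0.008,0.037,0.11,0,-0.142,1],[0.033,-0.012,0.056,0.165,-0.002,-0.213,1],[0.044,-0.016,0.074,0.221,-0.002,-0.284,1],[0.054,-0.019,0.093,0.276,-0.003,-0.355,1]]]'

```text
clock: 26.18
tcp_pos: [0.5156, 0.0841, 0.1591]
tool_rot: [0.703, 0.632, 0.242, -0.218]
contact_force: [0.4, -1.2, -0.6]
opening: 0.714
```

```bash
python3 - <<'E'
from h import *
s=ctrl.sense(); print(s['opening']*92,s['clock'])
path([((.517,.12,.105),83.9,38,4),((.5355,.2962,.10),83.9,38,6)])
E
```

```text
65.72671102528076 26.175
now [0.5156 0.0841 0.1591] 83.88 38.0
[[-0.001, -0.001, 0.016, -0.001, -0.0, -0.001], [-0.003, -0.001, 0.032, -0.001, -0.0, -0.001], [-0.004, -0.002, 0.049, -0.001, -0.0, -0.001], [-0.005, -0.002, 0.065, -0.0, -0.0, -0.001], [0.018, -0.002, 0.084, -0.0, -0.0, -0.001]]
[[0.023, -0.0, 0.019, 0.0, 0.0, 0.0], [0.045, -0.0, 0.038, 0.0, 0.0, 0.0], [0.068, -0.0, 0.057, 0.0, 0.0, 0.0], [0.091, -0.0, 0.075, 0.0, 0.0, 0.0], [0.114, -0.0, 0.094, 0.0, 0.0, 0.0]]
```

>>> apply_moves --motion '[[[-0.001,-0.001,0.016,0,0,0,1],[-0.003,-0.001,0.032,0,0,0,1],[-0.004,-0.002,0.049,0,0,0,1],[-0.005,-0.002,0.065,0,0,0,1],[0.018,-0.002,0.084,0,0,0,1]]]'

```text
clock: 26.8
tcp_pos: [0.5209, 0.1487, 0.1038]
tool_rot: [0.705, 0.63, 0.242, -0.217]
contact_force: [-0.6, -0.1, -0.5]
opening: 0.713
```

>>> apply_moves --motion '[[[0.023,0,0.019,0,0,0,1],[0.045,0,0.038,0,0,0,1],[0.068,0,0.057,0,0,0,1],[0.091,0,0.075,0,0,0,1],[0.114,0,0.094,0,0,0,1]]]'

```text
clock: 27.42
tcp_pos: [0.5371, 0.2968, 0.1007]
tool_rot: [0.705, 0.631, 0.242, -0.217]
contact_force: [0.8, 0.3, -1.3]
opening: 0.712
```

```bash
python3 - <<'E'
from h import *
s=ctrl.sense(); print(s['opening']*92,s['clock'],s['contact_force'])
path([((.5355,.2962,.045),83.9,38,3)])
p,K,Rw,c=snap('wrist','w7.png')
h=np.array([np.cos(np.radians(83.9)),np.sin(np.radians(83.9)),0]);n=np.array([-h[1],h[0],0]); C=np.array([.5411,.3523,.036])
print('mid exp',proj(K,Rw,c,[C-.085*h+a*.028*n for a in(1,-1)]).round(0).tolist())
E
```

```text
65.51949101842024 27.425 [ 0.78264384  0.27864116 -1.32432927]
now [0.5371 0.2968 0.1007] 83.66 37.94
[[-0.012, -0.001, 0.015, 0.001, 0.0, -0.001], [-0.023, -0.001, 0.029, 0.002, 0.001, -0.002], [-0.035, -0.002, 0.043, 0.003, 0.001, -0.003]]
mid exp [[265.0, 396.0], [376.0, 395.0]]
```

View pics/w7.png

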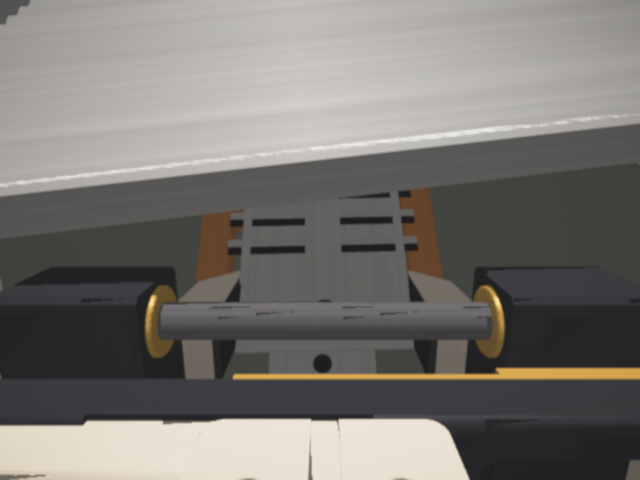

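The short grater is over the pile and in line, with its hole at (324,302) and the middle grater's hole at (322,363) below. Lowering now.

>>> apply_moves --motion '[[[-0.012,-0.001,0.015,0.001,0,-0.001,1],[-0.023,-0.001,0.029,0.002,0,-0.002,1],[-0.034,-0.002,0.042,0.003,0,-0.003,1],[-0.034,-0.002,0.042,0.003,0,-0.003,1]]]'

```text
clock: 27.98
tcp_pos: [0.5341, 0.2949, 0.0457]
tool_rot: [0.704, 0.632, 0.241, -0.218]
contact_force: [-0.1, -0.4, -1.2]
opening: 0.71
```

>>> apply_moves --motion '[[[-0.001,0,0.0015,0,0,0,1],[-0.0025,0,0.0032,0,0,0,1]]]'

```text
clock: 28.22
tcp_pos: [0.5355, 0.2951, 0.0437]
tool_rot: [0.703, 0.632, 0.242, -0.217]
contact_force: [0.3, -0.6, -1.2]
opening: 0.708
```

>>> apply_moves --motion '[[[-0.001,0,0.0015,0,0,0,1],[-0.0015,0,0.002,0,0,0,1]]]'

```text
clock: 28.48
tcp_pos: [0.5352, 0.2951, 0.0407]
tool_rot: [0.703, 0.632, 0.242, -0.217]
contact_force: [0.0, 0.1, -0.2]
opening: 0.709
```

>>> apply_moves --motion '[[[-0.001,0,0.0013,0,0,0,1],[-0.0015,0,0.002,0,0,0,1]]]'

```text
clock: 28.72
tcp_pos: [0.5351, 0.2951, 0.038]
tool_rot: [0.703, 0.632, 0.242, -0.217]
contact_force: [-0.1, 0.7, -0.9]
opening: 0.709
```

>>> apply_moves --motion '[[[-0.0006,0,0.0008,0,0,0,1],[-0.0006,0,0.0008,0,0,0,1]]]'

```text
clock: 28.98
tcp_pos: [0.5351, 0.2952, 0.0371]
tool_rot: [0.703, 0.632, 0.242, -0.217]
contact_force: [0.2, -0.0, -1.0]
opening: 0.708
```

>>> apply_moves --motion '[[[-0.0006,0,0.0008,0,0,0,1],[-0.0006,0,0.0008,0,0,0,1]]]'

```text
clock: 29.22
tcp_pos: [0.5353, 0.2952, 0.0363]
tool_rot: [0.703, 0.632, 0.242, -0.217]
contact_force: [0.8, 0.1, 1.4]
opening: 0.713
```

>>> apply_moves --motion '[[[-0.0003,0,0.0004,0,0,0,1],[-0.0003,0,0.0004,0,0,0,1]]]' --newtons 10

```text
clock: 29.48
tcp_pos: [0.5353, 0.2953, 0.036]
tool_rot: [0.703, 0.632, 0.242, -0.217]
contact_force: [-0.2, 0.7, 4.0]
opening: 0.717
```

>>> apply_moves --motion '[[[0,0,0,0,0,0,-0.5],[0,0,0,0,0,0,-0.7],[0,0,0,0,0,0,-1],[0,0,0,0,0,0,-1],[0,0,0,0,0,0,-1]]]'

```text
clock: 30.1
tcp_pos: [0.5351, 0.2951, 0.0355]
tool_rot: [0.703, 0.632, 0.242, -0.217]
contact_force: [-0.0, -0.0, -0.4]
opening: 0.994
```

```bash
python3 - <<'E'
from h import *
s=ctrl.sense(); print(s['opening']*92,s['clock'],s['contact_force'])
path([((.53,.27,.06),83.9,38,1),((.519,.10,.17),83.9,38,4)])
E
```

```text
91.48332807552976 30.1 [-0.01012562 -0.04501994 -0.43109055]
now [0.5351 0.2951 0.0355] 83.94 37.95
[[-0.005, -0.002, -0.035, -0.001, 0.001, 0.0], [-0.022, -0.001, -0.083, -0.001, 0.001, 0.0], [-0.038, 0.001, -0.131, -0.001, 0.001, 0.0], [-0.055, 0.003, -0.178, -0.001, 0.001, 0.0], [-0.072, 0.005, -0.226, -0.001, 0.001, 0.0]]
```

>>> apply_moves --motion '[[[0,0,-0.03,0,0,0,-1],[-0.02,0,-0.083,0,0,0,-1],[-0.038,0.001,-0.131,0,0,0,-1],[-0.055,0.003,-0.178,0,0,0,-1],[-0.068,0.005,-0.228,0,0,0,-1]]]'

```text
clock: 30.72
tcp_pos: [0.5192, 0.1005, 0.1743]
tool_rot: [0.703, 0.632, 0.241, -0.218]
contact_force: [1.8, -0.2, -0.1]
opening: 1.006
```

>>> apply_moves --motion '[[[0,0,0,0,0,0,-1],[0,0,0,0,0,0,-1]]]'

```text
clock: 30.98
tcp_pos: [0.5193, 0.1022, 0.1732]
tool_rot: [0.703, 0.632, 0.242, -0.218]
contact_force: [-0.7, 0.7, 1.0]
opening: 0.999
```

```bash
python3 - <<'E'
from h import *
s=ctrl.sense(); print(s['tcp_pos'],s['clock'],s['contact_force']); pile('w8.png',zt=.040)
E
```

```text
[0.51928643 0.10219955 0.17321281] 30.975 [-0.74098231  0.65126848  0.99523357]
long exp [[298.0, 17.0], [293.0, 168.0], [342.0, 17.0], [345.0, 168.0]]
[290  17] [360 167] (array([545.1, 346.8]), array([185.5,  64.1]), np.float32(85.89))
```

View pics/w8.png

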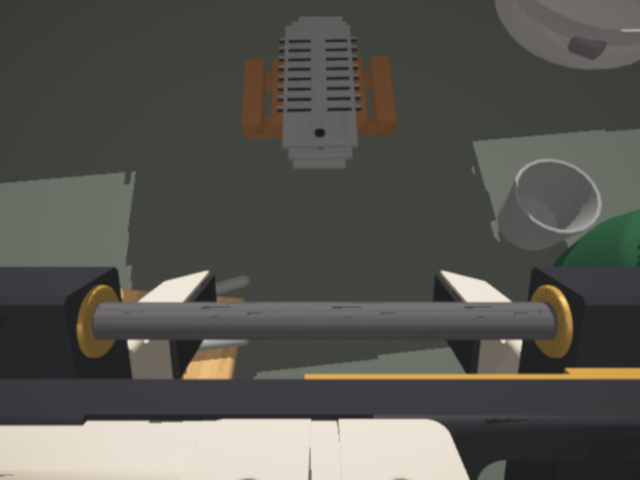

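The pile shows three neat steps at front and back. The short grater is on top, with front corners at about (282,147) and (357,146) and rear corners at (286,25) and (352,25). One last check in numbers, and then I hand in if it agrees.

```bash
python3 - <<'E'
from h import *
p,K,Rw,c=snap('wrist')
def f(q,z):
    w=ray(K,Rw,c,q,z)[:,:2]; d=(w[2]+w[3]-w[0]-w[1]); return w.mean(0).round(4),np.degrees(np.arctan2(d[1],d[0])).round(1)
S=f([(282,147),(357.5,146.5),(352.5,25),(286,25)],.04); Lg=f([(293,168),(345,168),(342,17),(298,17)],.032)
print('short',S,'long',Lg)
q=np.array(cv2.imread('pics/scene0.png')).astype(int); a=snap('scene')[0][:,:,::-1].astype(int)
d=np.abs(a-q).max(2)[60:210,270:460]; print('flap region changed px',(d>60).sum())
t0=cv2.imread('pics/top0.png').astype(int); t=snap('top')[0][:,:,::-1].astype(int); d=np.abs(t-t0).max(2)>60
print('flap+cups',d[180:350,130:245].sum(),'jar,cup_c',d[150:215,285:362].sum())
if np.linalg.norm(S[0]-Lg[0])<.009 and abs(S[1]-Lg[1])<5: print(ctrl.job_done())
E
```

```text
short (array([0.5406, 0.3519]), np.float64(84.4)) long (array([0.5409, 0.3548]), np.float64(83.9))
flap region changed px 7
flap+cups 0 jar,cup_c 0
the job is handed in; nothing more can be done
None
```

I moved both graters onto the pile and handed the job in at about 31 s of the 72 s allowed. I slid each one out over the board's front edge under shut fingertips (about 4–8 N while sliding, with one brief press near 12 N on first touching the middle grater). Each jutted about 50 mm before I gripped it by the edges with a tilted tool, carried it under the flap, laid it down and let go.

- **Middle grater:** its centre measured about 2.3 mm from the long grater's centre, and it looked in line. This was measured before the short grater went on; in the last picture it still looked in line.
- **Short grater:** its centre is about 3 mm from the long grater's centre, and its direction is within about 0.5°.
- **Long grater:** it lies where it did at the start as far as I could see. Its end edges matched the expected position to about a pixel. In the last check I took its corners from that expected position rather than re-measuring them.
- **Surroundings:** the flap, its cups, the jar and cup_c showed no change against the start pictures (0 changed pixels from above, 7 in the scene view). I did not measure the tongs in that last check; they only appear partly in the pictures, on their rest.
- **Checks that disagreed:** the automatic outline fit was off by several millimetres because it merged the layers of the pile, so I used the corners read from the picture instead. An early attempt to find the middle grater's front end from the top camera also failed because the arm was in the way, so I used the wrist camera.

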